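Stow the radios in the double-latched transit case

TASK

Stow every handheld radio lying on the desk in the grey transit case: slide the keeper right back, throw the latch lever over into its open notch, raise the lid until it stands up, and lay all the radios inside, none on top of another. Then shut the lid fully, throw the lever back into the notch with the white mark and slide the keeper fully home. Leave the tape roll and the power adaptor that lie among the radios where they are.

Things in the scene. Friction and masses are not known exactly. Their poses are not given: they have to be found in the camera images.
- case: grey transit case, fixed to the desk. Tray 167 (x) x 302 (y) x 60 mm high with 6 mm walls and floor; origin: centre of the tray's underside, on the desk; its z is up, its -x side faces the robot (yaw within 0.12). In front of the tray is a solid deck, 30 mm high, reaching 190 mm from the origin towards -x, which carries the catches. With the lid up, the tray takes three radios laid along x side by side, 90 mm apart; the lid only shuts when none lies on another
- case_floor (a point): centre of the tray's inner floor, 6 mm above the desk; axes as the case. Walls rise 54 mm above it; inside it is 155 (x) x 290 mm (y)
- keeper (a joint): the first catch, a sliding bolt, in m along the case's +y: 0 is home (it blocks the lever), 0.05 is fully drawn back. Friction 1.5 N, stays where it is left. It can only be fully home with the lever in its marked notch
- keeper_knob (a point): grasp point on the keeper's upright black knob, a 16 mm cylinder whose top is at 120 mm; the point is on its axis 103 mm above the desk, 26 mm above the bolt it stands on
- lever (a joint): the second latch, a lever turning level about an upright pivot, in rad: 0 is the marked (white-painted) notch, fully locked, 0.6 a plain half-way notch that still holds the lid, 1.2 the open notch that frees the lid. Growing values turn it clockwise seen from above (knob moves from the case's -y side towards the robot). Sprung detents draw it into the nearest notch within about 0.25 rad; about 5 N at the knob throws it over
- lever_knob (a point): grasp point on the lever's upright black knob, an 18 mm cylinder whose top is at 120 mm; the point is on its axis 103 mm above the desk, 26 mm above the lever arm, 55 mm from the pivot
- lever_pivot (a point): point on the lever's upright pivot axis, at the height of the knob's grasp point
- lid (a joint): lid opening angle in rad, hinged along the tray's far (+x) rim: 0 shut, 1.75 fully open. A stiff hinge: it stays where it is left; about 4 N at the handle
- lid_handle (a point): middle of the lid's dark steel handle: a bar of 8 mm diameter along the case's y, 60 mm long, 38 mm out from the lid's front edge; 64 mm above the desk when shut and then 34 mm above the deck, 0.205 m from the hinge line. Pinched from above, it turns between the fingers as the lid swings
- lid_hinge (a point): point on the hinge line of the lid, level with the middle of the handle, 60 mm above the desk; the handle's bar is 4 mm above the hinge line when shut
- radio1_mid (a point): handheld two-way radio: black block 90 long (its x) x 52 wide (its y) x 30 mm thick with a stub antenna (12 mm thick, 35 mm long, at y = +15 mm) out of its +x end, 125 mm overall; lies screen up on the desk; 0.15 to 0.31 kg. The point is the centre of the 90 x 52 x 30 block, 15 mm above what it lies on. All radios are alike; two or three of the four are there
- radio2_mid (a point): handheld two-way radio: black block 90 long (its x) x 52 wide (its y) x 30 mm thick with a stub antenna (12 mm thick, 35 mm long, at y = +15 mm) out of its +x end, 125 mm overall; lies screen up on the desk; 0.15 to 0.31 kg. The point is the centre of the 90 x 52 x 30 block, 15 mm above what it lies on. All radios are alike; two or three of the four are there
- radio3_mid (a point): handheld two-way radio: black block 90 long (its x) x 52 wide (its y) x 30 mm thick with a stub antenna (12 mm thick, 35 mm long, at y = +15 mm) out of its +x end, 125 mm overall; lies screen up on the desk; 0.15 to 0.31 kg. The point is the centre of the 90 x 52 x 30 block, 15 mm above what it lies on. All radios are alike; two or three of the four are there
- radio4_mid (a point): handheld two-way radio: black block 90 long (its x) x 52 wide (its y) x 30 mm thick with a stub antenna (12 mm thick, 35 mm long, at y = +15 mm) out of its +x end, 125 mm overall; lies screen up on the desk; 0.15 to 0.31 kg. The point is the centre of the 90 x 52 x 30 block, 15 mm above what it lies on. All radios are alike; two or three of the four are there
- adaptor: power adaptor, black block 75 x 40 x 28 mm, no antenna; a bystander, to be left alone; origin at the centre of its underside
- tape: cardboard-coloured roll of tape lying flat, 76 mm across, 35 mm high; a bystander, to be left alone; origin at the centre of its underside
Things that resemble listed ones, but are neither listed nor needed, are in the scene too. Leave any blue look-alike of the part that bears radio3_mid alone. Leave any red look-alike of the part that bears radio2_mid alone.

How it is judged (in metres and radians):
On the way, in this order (a step that is already met when the one before it is completed fails the run):
1. the keeper is drawn back while the lever is still in its locked notch (value of joint keeper above 0.042 m and value of joint lever below 0.2 rad), for 0.2 s.
2. the lever is thrown into its open notch (value of joint lever above 1.08 rad), for 0.2 s.
3. the lid is raised until it stands up (value of joint lid above 1.35 rad), for 0.2 s.
4. every radio is in the tray, none on top of another, the lid still up (x of radio1_mid in the frame of case between -0.08 and 0.08 m and y of radio1_mid in the frame of case between -0.147 and 0.147 m and z of radio1_mid in the frame of case between 0.01 and 0.042 m and x of radio2_mid in the frame of case between -0.08 and 0.08 m and y of radio2_mid in the frame of case between -0.147 and 0.147 m and z of radio2_mid in the frame of case between 0.01 and 0.042 m and x of radio3_mid in the frame of case between -0.08 and 0.08 m and y of radio3_mid in the frame of case between -0.147 and 0.147 m and z of radio3_mid in the frame of case between 0.01 and 0.042 m and x of radio4_mid in the frame of case between -0.08 and 0.08 m and y of radio4_mid in the frame of case between -0.147 and 0.147 m and z of radio4_mid in the frame of case between 0.01 and 0.042 m and value of joint lid above 1 rad), for 0.3 s.
5. the lid is shut (value of joint lid below 0.05 rad), for 0.2 s.
6. the lever is thrown back into its marked notch, the lid shut (value of joint lid below 0.05 rad and value of joint lever between -0.1 and 0.1 rad), for 0.2 s.
7. the keeper is slid home (all of step 6 and value of joint keeper below 0.006 m), for 0.2 s.
At the end, for the whole second after the job is handed in: Every radio present is inside the case tray with none on top of another (block centre within the walls and less than 42 mm above the desk), the lid shut (below 0.05 rad), the lever in its marked notch (within 0.1 rad of 0) and the keeper home (below 6 mm) (all of step 7 and x of radio1_mid in the frame of case between -0.08 and 0.08 m and y of radio1_mid in the frame of case between -0.147 and 0.147 m and z of radio1_mid in the frame of case between 0.01 and 0.042 m and x of radio2_mid in the frame of case between -0.08 and 0.08 m and y of radio2_mid in the frame of case between -0.147 and 0.147 m and z of radio2_mid in the frame of case between 0.01 and 0.042 m and x of radio3_mid in the frame of case between -0.08 and 0.08 m and y of radio3_mid in the frame of case between -0.147 and 0.147 m and z of radio3_mid in the frame of case between 0.01 and 0.042 m and x of radio4_mid in the frame of case between -0.08 and 0.08 m and y of radio4_mid in the frame of case between -0.147 and 0.147 m and z of radio4_mid in the frame of case between 0.01 and 0.042 m); the robot touches nothing.
It fails at once if the tape roll or the power adaptor is moved more than 5 cm (distance of any of adaptor, tape from where it was at the start of the episode above 0.05 m).
Of radio1, radio2, radio3, radio4 only 2 to 3 are there at a start; the rules pass over those that are not, and their reading is None.
At some moment in a run one of radio1, radio2, radio3, radio4 may be knocked a few centimetres aside while the robot is not near it.
Once in a run the grip may slacken for a moment while it holds something.
It also fails if it takes over 210 s, if anything falls off the work surface, if the arm or the gripper's body presses on something with over 40 N, if the wrist force passes 120 N, or if a joint passes its speed limit or range.

ROBOT

A 6-joint arm with a two-finger parallel gripper is mounted at the origin on the work surface. World frame = base frame: x ahead of the robot, y to its left, z up, the work surface at z = 0. Lengths are in m, angles in degrees, forces in N, time in s.
With the tool pointing down it reaches from about 0.375 to 0.9 m from the base axis. Payload 3.1 kg.
Tool frame: the origin (TCP) lies at the very end of the fingers, on their centre line; the grasp point (between the pads) lies 19 mm behind it; z points along the fingers, y is the line along which they close (so a half turn about z gives the same grasp; the last joint's range is limited). The gripper opens to 85 mm and grips with 20 to 120 N. Pads are 22 mm wide; open, the fingers measure 114 mm over their backs; the gripper's body (76 mm by 85 mm) begins 54 mm behind the grasp point. The pads swing forward as they close: fully open they stand 13 mm farther back than shut.
Start: joints at [-82.706, 30.224, 82.088, -0, 67.689, -10.227], TCP at [0.188, -0.596, 0.231] pointing down, gripper open.
Joint ranges: [-176.69, 176.69], [-43.24, 126.21], [12.49, 139.97], [-82, 262], [0, 151.66], [-163.58, 163.58]. Speed limits (degrees/s): [159.86, 159.86, 180, 180, 180, 180].

INTERFACE

Orientations are given as [roll, pitch, yaw] about the fixed x, y, z axes, in that order (R = Rz(yaw) Ry(pitch) Rx(roll)).
In Python, from workcell import state, camera, job_done gives the robot as it stands. The module is installed in compiled form; this text tells all that it offers.
- The arm moves only by the tool arm_command, never from a script. Its argument "series" is a list of rows, each a list of 7 numbers: the finger opening in mm, from 0 to 85.4, then the shift along the tool's x, y, z each as a share of 250 mm, from -1 to 1, then the turn, a rotation vector about the tool's x, y, z each as a share of 30 degrees, from -1 to 1. In form: [[hand, dx, dy, dz, ax, ay, az], ...]. A call has 1 to 5 rows; each row shifts and turns the commanded pose from where the row before left it, along the tool's axes as they then stand; what a row does not reach is not made up. A row lasts 1/8 s, in which the tool goes at most 62.5 mm and 10.7 degrees, less where a joint would pass 70% of its speed; a pose out of reach is approached as far as the arm can. A call with a number of a shift or a turn outside -1 to 1 is refused whole. A call with a gripper value outside its range is refused whole. The fingers move at their own pace and stop on an object; the grip force is fixed at half the most. Time passes only in rows, so rows that do not move let the fingers close. It gives the time, the measured TCP pose, the force, the opening and the grip force at its end, in the units of the state.
- state(): the state, without advancing time (a new reading comes with each control period).
- camera(name): name is "scene" or "side" or "wrist"; returns a dict with "color" (400x640x3 uint8, red, green, blue), "fx", "fy", "cx", "cy" (pixels), "rvec" (rotation vector, rad) and "tvec" (3), from world to camera coordinates, as OpenCV has them; the wrist camera has in their place "mount" (4x4, takes a point from camera to tool coordinates, whose origin is the TCP and whose axes are the flange's). Camera axes: x right, y down, z forward; pixel columns grow to the right and rows downward; lengths in m; the calibration is good to about 2 mm. A picture is of the moment at which its call begins: read the wrist's pose just before it. There is no depth.
- job_done(): hands the job in; it is judged then, once.
The state is a dict: "clock": time; "q": joint angles; "dq": joint speeds; "joint_torque": joint torques, N m; "tcp_pos": TCP position; "tool_rot": TCP orientation; "contact_force": force on the tool from outside, world axes, zero at the start; "ft_torque": the same for the moment, N m; "opening": finger opening in m; "grasp_force": force on a finger pad.
Only numpy, scipy, OpenCV 4.12 (cv2) and the standard library are available. Lean on these libraries where they do the work, as an engineer would, in place of code of your own. Each camera call takes 0.05 s, during which the arm holds its last target. There are 200 camera calls.

## Working session

There is one attempt and no reset: what is moved stays moved. The work goes in short steps, Python scripts to look and compute and a tool call to move; the robot and the scene stay as the last step left them, time stands still between calls to the robot, and variables do not carry over. Pictures are saved under pics/ and viewed, at most 14 in all, crops included, and the job is handed in when it is done.

Besides the shell and the picture viewer there is one more tool, called after "Call:" as name([rows], argument=value, ...), one row to a line, values as JSON. arm_command: Moves the arm, as the interface text tells. Its arguments: {"type":"object","properties":{"series":{"type":"array"}},"required":["series"]}

```bash
mkdir -p pics; cat > h.py <<'E'
import numpy as np, cv2
from scipy.spatial.transform import Rotation as R
from workcell import state, camera, job_done
def T():
    s=state(); M=np.eye(4); M[:3,:3]=R.from_euler('xyz',s['tool_rot'],degrees=True).as_matrix(); M[:3,3]=s['tcp_pos']; return M
def cam(n,save=None):
    M=T(); c=camera(n)
    if n=='wrist': W=M@c['mount']
    else:
        W=np.eye(4); Rm=cv2.Rodrigues(np.array(c['rvec'],float))[0]; W[:3,:3]=Rm.T; W[:3,3]=-Rm.T@np.array(c['tvec'],float).ravel()
    c['W']=W
    if save: cv2.imwrite('pics/'+save,c['color'][:,:,::-1])
    return c
def ray(c,u,v):
    d=c['W'][:3,:3]@np.array([(u-c['cx'])/c['fx'],(v-c['cy'])/c['fy'],1]); return c['W'][:3,3],d
def onz(c,u,v,z):
    o,d=ray(c,u,v); return o+d*(z-o[2])/d[2]
def proj(c,p):
    q=c['W'][:3,:3].T@(np.array(p)-c['W'][:3,3]); return np.array([c['fx']*q[0]/q[2]+c['cx'],c['fy']*q[1]/q[2]+c['cy']])
E
python3 - <<'E'
from h import *
print(state())
for n in ('scene','side','wrist'):
    c=cam(n,n+'0.png'); print(n,c['fx'],c['W'].round(3).tolist())
E
```

```text
{'clock': 0.0, 'q': array([-8.27070433e+01,  3.02813911e+01,  8.21556553e+01,  2.08231473e-04,
        6.76869297e+01, -1.02261525e+01]), 'dq': array([ 0.01349314, -0.11302255,  0.0872536 , -0.0864658 ,  0.04900933,
       -0.12001043]), 'joint_torque': array([-4.56491271e-04, -4.42353380e+01, -1.78021646e+01, -2.47775688e-04,
        8.38552398e-03,  4.75106887e-06]), 'tcp_pos': array([ 0.18809089, -0.59529425,  0.23031164]), 'tool_rot': array([-1.79878027e+02, -2.21993721e-02,  1.75190063e+01]), 'contact_force': array([-1.23015914, -0.37860117,  0.01552355]), 'ft_torque': array([0.02682387, 0.01329014, 0.01906299]), 'grasp_force': 0.0, 'opening': 0.08534425350562984}
scene 409.3766343218281 [[0.494, 0.702, -0.514, 1.177], [0.869, -0.388, 0.306, -0.468], [0.016, -0.598, -0.802, 1.071], [0.0, 0.0, 0.0, 1.0]]
side 466.6346187929611 [[-0.999, -0.012, 0.031, 0.503], [-0.029, 0.784, -0.621, 0.843], [-0.017, -0.621, -0.784, 1.231], [0.0, 0.0, 0.0, 1.0]]
wrist 299.574993806823 [[0.301, -0.913, -0.275, 0.259], [-0.954, -0.289, -0.085, -0.573], [-0.002, 0.288, -0.958, 0.373], [0.0, 0.0, 0.0, 1.0]]
```

View pics/scene0.png

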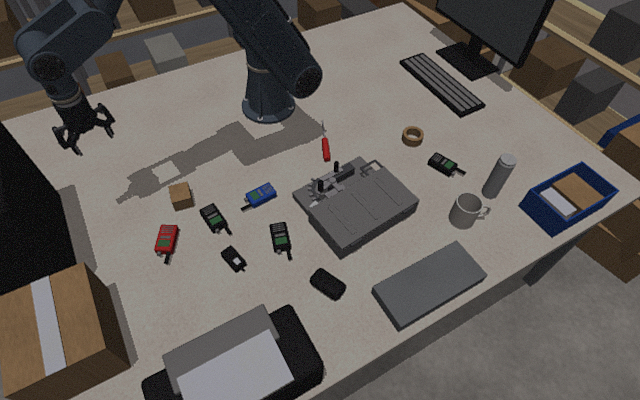

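View pics/side0.png

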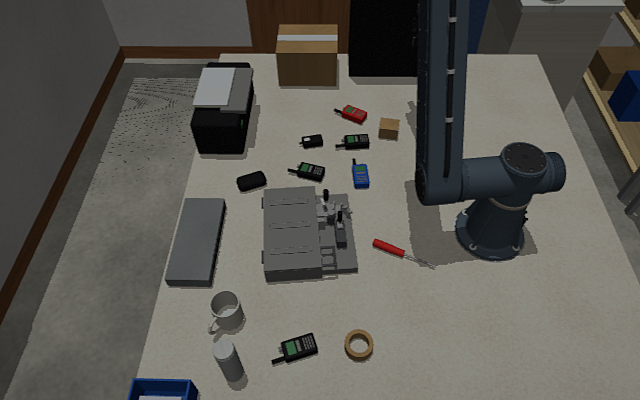

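Side view: three full-size black radios with antennas, at (311,171), (353,142) and (298,348). They could be confused with the blue (361,173) and red (352,113) look-alikes, the small black item (312,141) and the rounded black block (251,181). I'll check these in a close crop.

```bash
python3 - <<'E'
from h import *
im=cv2.imread('pics/side0.png')
a=cv2.resize(im[100:200,225:385],None,fx=5,fy=5,interpolation=cv2.INTER_CUBIC)
cv2.imwrite('pics/c1.png',a)
b=cv2.resize(im[180:285,255:365],None,fx=5,fy=5,interpolation=cv2.INTER_CUBIC)
cv2.imwrite('pics/c2.png',b)
c=cam('side')
g=im.max(axis=2)
m=(g<75).astype(np.uint8)
for cnt in cv2.findContours(m,cv2.RETR_EXTERNAL,cv2.CHAIN_APPROX_NONE)[0]:
    x,y,w,h=cv2.boundingRect(cnt)
    if 100<cv2.contourArea(cnt)<3000 and 100<y and 160<x<400:
        P=np.array([onz(c,*p[0],0.03)[:2] for p in cnt],np.float32)
        print((x,y,w,h),[np.round(k,3) for k in cv2.minAreaRect(P)])
for n,uv,z in [('caseFL',(263,189),.06),('FR',(313,187),.06),('BL',(264,277),.06),('BR',(320,277),.06),('deck',(348,195),.03),('deck2',(356,270),.03),('knobtop',(326,190),.12),('knob2',(340,208),.12)]:
    print(n,onz(c,*uv,z).round(3))
E
```

```text
(187, 380, 12, 20) [array([0.835, 0.506]), array([0.026, 0.045]), np.float64(0.777)]
(215, 346, 30, 36) [array([0.749, 0.444]), array([0.056, 0.084]), np.float64(33.497)]
(271, 333, 47, 32) [array([0.594, 0.399]), array([0.123, 0.059]), np.float64(19.622)]
(214, 304, 30, 27) [array([0.77 , 0.319]), array([0.078, 0.062]), np.float64(26.78)]
(211, 291, 27, 23) [array([0.797, 0.265]), array([0.072, 0.056]), np.float64(25.507)]
(264, 245, 94, 38) [array([0.56 , 0.141]), array([0.269, 0.108]), np.float64(12.002)]
(316, 204, 36, 46) [array([0.495, 0.   ]), array([0.172, 0.108]), np.float64(82.565)]
(165, 199, 62, 89) [array([0.907, 0.063]), array([0.32 , 0.138]), np.float64(89.478)]
(236, 171, 31, 21) [array([ 0.769, -0.176]), array([0.098, 0.071]), np.float64(23.304)]
(288, 162, 37, 21) [array([ 0.583, -0.226]), array([0.071, 0.126]), np.float64(72.731)]
(335, 134, 35, 16) [array([ 0.424, -0.369]), array([0.123, 0.077]), np.float64(0.691)]
(299, 134, 24, 15) [array([ 0.574, -0.368]), array([0.086, 0.063]), np.float64(11.445)]
(379, 129, 19, 11) [array([ 0.291, -0.409]), array([0.052, 0.066]), np.float64(85.414)]
(334, 109, 33, 16) [array([ 0.434, -0.502]), array([0.06 , 0.127]), np.float64(76.431)]
caseFL [ 0.72  -0.117  0.06 ]
FR [ 0.557 -0.128  0.06 ]
BL [0.685 0.205 0.06 ]
BR [0.527 0.202 0.06 ]
deck [ 0.442 -0.12   0.03 ]
deck2 [0.423 0.16  0.03 ]
knobtop [ 0.514 -0.066  0.12 ]
knob2 [0.471 0.002 0.12 ]
```

View pics/c1.png

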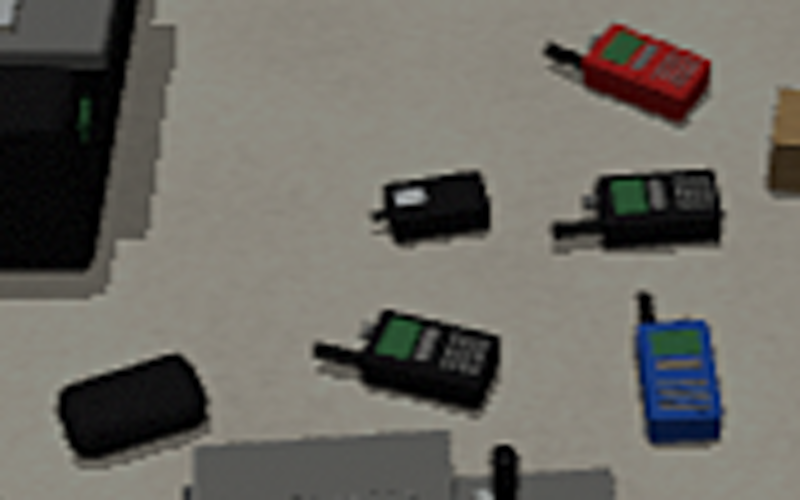

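View pics/c2.png

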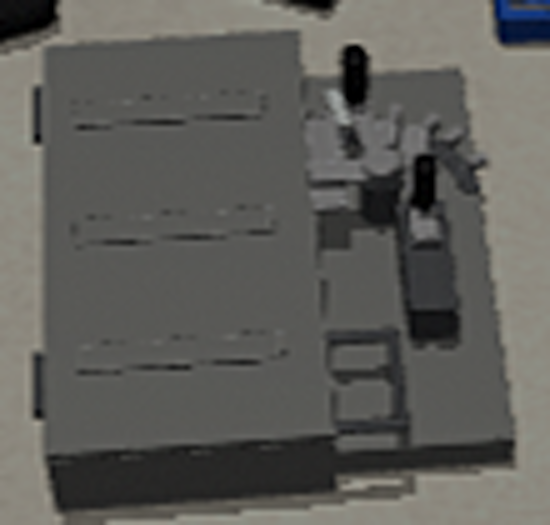

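Three black radios with screens, keypads and antennas at side (311,171), (353,142), (298,348). The black block with the white label (312,141) is the adaptor and the plain rounded block (251,181) is neither; blue and red are look-alikes. Keeper knob is at (340,208), lever knob at (326,190), handle at about (328,257). Next I move over the case.

```bash
cat >> h.py <<'E'
def plan(wps, start=None):
    """wps: list of (x,y,z,yaw,hand,nrows); prints rows for tool-down poses"""
    s=state(); p=np.array(s['tcp_pos']); Rm=R.from_euler('xyz',s['tool_rot'],degrees=True)
    if start is not None: p=np.array(start[:3]); Rm=R.from_euler('xyz',[180,0,start[3]],degrees=True)
    rows=[]
    for x,y,z,yaw,h,n in wps:
        q=np.array([x,y,z]); Rt=R.from_euler('xyz',[180,0,yaw],degrees=True)
        rv=(Rm.inv()*Rt).as_rotvec(degrees=True)
        if abs(rv[2])>0: pass
        for i in range(n):
            t=Rm.inv().apply((q-p)/(n-i))/0.25; r=(Rm.inv()*Rt).as_rotvec(degrees=True)/(n-i)/30
            row=[h]+[float(v) for v in np.round(np.r_[t,r],3)]; rows.append(row)
            p=p+Rm.apply(np.array(row[1:4])*.25); Rm=Rm*R.from_rotvec(np.array(row[4:])*30,degrees=True)
    w=max(np.linalg.norm(np.array(r[1:4]))*250 for r in rows); a=max(np.linalg.norm(r[4:])*30 for r in rows)
    print('max mm %.1f deg %.1f'%(w,a))
    for i in range(0,len(rows),5): print(str(rows[i:i+5]).replace(' ',''))
E
python3 - <<'E'
from h import *
plan([(0.46,-0.03,0.29,96,40,11)])
E
```

```text
max mm 57.4 deg 7.1
[[40,0.156,-0.166,-0.021,-0.0,-0.0,-0.238],[40,0.176,-0.146,-0.021,-0.0,-0.0,-0.238],[40,0.192,-0.123,-0.021,-0.0,-0.0,-0.238],[40,0.206,-0.098,-0.021,-0.0,-0.0,-0.238],[40,0.217,-0.071,-0.021,-0.0,-0.0,-0.238]]
[[40,0.224,-0.044,-0.022,-0.0,-0.0,-0.238],[40,0.228,-0.016,-0.021,-0.0,-0.0,-0.238],[40,0.228,0.013,-0.022,-0.0,-0.001,-0.237],[40,0.224,0.041,-0.022,-0.0,-0.001,-0.238],[40,0.218,0.068,-0.022,-0.0,-0.0,-0.237]]
[[40,0.207,0.095,-0.021,-0.001,-0.001,-0.238]]
```

Call:
arm_command([
  [40, 0.156, -0.166, -0.021, 0, 0, -0.238],
  [40, 0.176, -0.146, -0.021, 0, 0, -0.238],
  [40, 0.192, -0.123, -0.021, 0, 0, -0.238],
  [40, 0.206, -0.098, -0.021, 0, 0, -0.238],
  [40, 0.217, -0.071, -0.021, 0, 0, -0.238],
])

```text
clock: 0.82
tcp_pos: [0.3123, -0.3372, 0.2577]
tool_rot: [180.0, -0.0, 53.4]
contact_force: [0.3, 0.2, -0.0]
opening: 0.0398
grasp_force: 0.0
```

Call:
arm_command([
  [40, 0.224, -0.044, -0.022, 0, 0, -0.238],
  [40, 0.228, -0.016, -0.021, 0, 0, -0.238],
  [40, 0.228, 0.013, -0.022, 0, 0, -0.237],
  [40, 0.224, 0.041, -0.022, 0, 0, -0.238],
  [40, 0.218, 0.068, -0.022, 0, 0, -0.237],
])

```text
clock: 1.45
tcp_pos: [0.436, -0.0801, 0.2852]
tool_rot: [180.0, 0.0, 89.1]
contact_force: [0.8, -0.2, 0.4]
opening: 0.0398
grasp_force: 0.0
```

Call:
arm_command([
  [40, 0.207, 0.095, -0.021, 0, 0, -0.238],
  [40, 0, 0, 0, 0, 0, 0],
])

```text
clock: 1.7
tcp_pos: [0.4613, -0.0271, 0.2905]
tool_rot: [179.9, -0.0, 96.4]
contact_force: [-0.1, -0.1, 0.2]
opening: 0.0399
grasp_force: 0.0
```

```bash
python3 - <<'E'
from h import *
s=state();print(s['clock'],s['tcp_pos'],s['tool_rot'])
c=cam('wrist','w1.png'); print(c['W'].round(3).tolist(),c['fx'],c['cx'],c['cy'])
E
```

```text
1.7 [ 0.46125627 -0.02714388  0.29047709] [ 1.79909874e+02 -1.06376603e-02  9.63991890e+01]
[[0.994, 0.106, 0.034, 0.454], [0.111, -0.952, -0.286, 0.047], [0.002, 0.288, -0.958, 0.433], [0.0, 0.0, 0.0, 1.0]] 299.574993806823 319.8285820406848 200.37812451749784
```

View pics/w1.png

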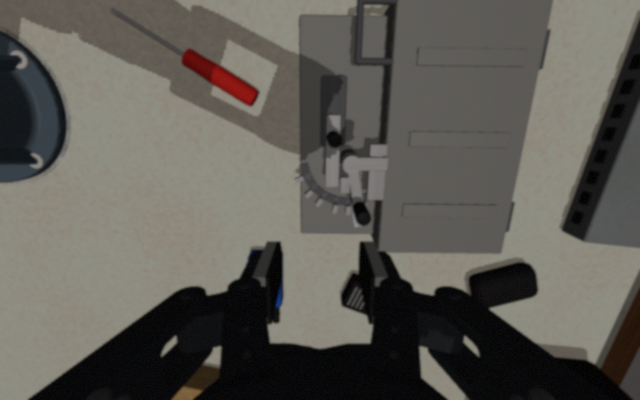

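Wrist view: keeper knob at about (334,138), lever knob about (361,212), pivot about (350,160), lid handle about (375,35), deck corners (300,15) and (300,233).

```bash
python3 - <<'E'
from h import *
im=cv2.imread('pics/w1.png')
c=cam('wrist')
m=(im.max(axis=2)<32).astype(np.uint8); 
n,l,st,ce=cv2.connectedComponentsWithStats(m[100:240,290:390])
for i in range(1,n):
    if st[i,4]>40: print(st[i],ce[i]+[290,100])
for n,uv,z in [('deckTL',(300,15),.03),('deckBL',(300,233),.03),('lidFront0',(393,5),.066),('lidFront1',(377,250),.066),('lidcornerR',(502,253),.066),('keepertop',(334,133),.12),('levertop',(361,206),.12),('pivot',(349,158),.1),('handle a',(358,0),.064),('handle b',(358,62),.064)]:
    print(n,onz(c,*uv,z).round(4))
cv2.imwrite('pics/c3.png',cv2.resize(im[0:240,280:400],None,fx=2.5*1,fy=2.5,interpolation=cv2.INTER_CUBIC))
E
```

```text
[ 91   0   6  43 145] [383.24137931 120.51034483]
[ 36  32  17  15 190] [334.33157895 138.99473684]
[ 64 102  16  22 241] [361.23651452 212.81742739]
[ 84 102   6  38 109] [376.41284404 220.37614679]
deckTL [0.4182 0.1493 0.03  ]
deckBL [ 0.4431 -0.128   0.03  ]
lidFront0 [0.5192 0.1601 0.066 ]
lidFront1 [ 0.5491 -0.1259  0.066 ]
lidcornerR [ 0.7175 -0.112   0.066 ]
keepertop [0.47   0.0242 0.12  ]
levertop [ 0.5089 -0.0502  0.12  ]
pivot [ 0.491  -0.0023  0.1   ]
handle a [0.4815 0.1613 0.064 ]
handle b [0.4904 0.1011 0.064 ]
```

View pics/c3.png

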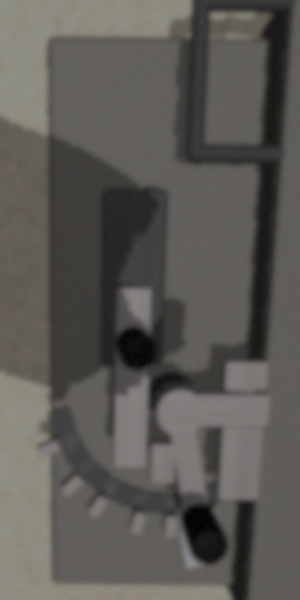

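```bash
python3 - <<'E'
from h import *
c=cam('wrist');d=cam('side')
for n,uv,uv2,z in [('keeper',(334.8,139.3),(340,212),.12),('lever',(362,215.3),(326,191.5),.12)]:
    print(n,onz(c,*uv,z).round(4),onz(d,*uv2,z).round(4))
print(onz(c,350.8,165,.08))
k=onz(c,334.8,139.3,.12)
plan([(k[0],k[1],0.16,96,40,3),(k[0],k[1],0.088,96,40,2)])
E
```

```text
keeper [0.4711 0.0169 0.12  ] [0.4712 0.0171 0.12  ]
lever [ 0.5109 -0.062   0.12  ] [ 0.5137 -0.0605  0.12  ]
[ 0.49586931 -0.01436057  0.08      ]
max mm 46.4 deg 0.0
[[40,0.062,0.022,0.173,-0.001,0.0,-0.001],[40,0.062,0.022,0.173,-0.0,0.0,-0.001],[40,0.063,0.022,0.173,-0.001,0.0,-0.001],[40,-0.0,-0.0,0.144,0.0,0.0,-0.0],[40,-0.0,-0.0,0.144,0.0,0.0,-0.0]]
```

Call:
arm_command([
  [40, 0.062, 0.022, 0.173, 0, 0, 0],
  [40, 0.062, 0.022, 0.173, 0, 0, 0],
  [40, 0.063, 0.022, 0.173, 0, 0, 0],
  [40, 0, 0, 0.144, 0, 0, 0],
  [40, 0, 0, 0.144, 0, 0, 0],
])

```text
clock: 2.52
tcp_pos: [0.4716, 0.0161, 0.0872]
tool_rot: [180.0, 0.0, 95.8]
contact_force: [1.2, -0.1, 0.6]
opening: 0.0397
grasp_force: 0.0
```

Call:
arm_command([
  [0, 0, 0, 0, 0, 0, 0],
  [0, 0, 0, 0, 0, 0, 0],
  [0, 0, 0, 0, 0, 0, 0],
  [0, 0, 0, 0, 0, 0, 0],
])

```text
clock: 3.02
tcp_pos: [0.4719, 0.0175, 0.088]
tool_rot: [180.0, 0.0, 96.0]
contact_force: [3.7, -0.7, -24.2]
opening: 0.0141
grasp_force: 58.6
```

Call:
arm_command([
  [0, 0.05, 0, 0, 0, 0, 0],
  [0, 0.05, 0, 0, 0, 0, 0],
  [0, 0.05, 0, 0, 0, 0, 0],
  [0, 0.05, 0, 0, 0, 0, 0],
  [0, 0, 0, 0, 0, 0, 0],
])

```text
clock: 3.65
tcp_pos: [0.4672, 0.0652, 0.0881]
tool_rot: [180.0, 0.3, 96.3]
contact_force: [4.3, -17.3, -26.8]
opening: 0.014
grasp_force: 59.1
```

```bash
python3 - <<'E'
from h import *
plan([(.4672,.0652,.0881,96,40,2),(.4672,.0652,.165,96,40,2),(.5115,.02,.20,96,40,2)])
E
```

```text
max mm 38.5 deg 0.2
[[40,0.0,0.0,-0.0,0.001,0.006,0.005],[40,0.0,0.0,-0.0,0.0,0.005,0.006],[40,0.0,0.0,-0.154,0.0,0.0,-0.0],[40,0.0,0.0,-0.154,0.0,0.0,-0.0],[40,-0.099,0.079,-0.07,0.0,0.0,-0.0]]
[[40,-0.099,0.078,-0.07,0.0,0.0,-0.0]]
```

Call:
arm_command([
  [40, 0, 0, 0, 0, 0, 0],
  [40, 0, 0, 0, 0, 0, 0],
  [40, 0, 0, -0.154, 0, 0, 0],
  [40, 0, 0, -0.154, 0, 0, 0],
  [40, -0.1, 0.08, -0.07, 0, 0, 0],
])

```text
clock: 4.28
tcp_pos: [0.488, 0.0464, 0.1862]
tool_rot: [179.9, -0.0, 96.2]
contact_force: [1.2, 0.4, -0.9]
opening: 0.0401
grasp_force: 0.0
```

Call:
arm_command([
  [40, -0.1, 0.08, -0.07, 0, 0, 0],
  [40, 0, 0, 0, 0, 0, 0],
])

```text
clock: 4.53
tcp_pos: [0.5144, 0.021, 0.2034]
tool_rot: [179.6, 0.1, 95.9]
contact_force: [-0.2, 0.9, -0.7]
opening: 0.0401
grasp_force: 0.0
```

```bash
python3 - <<'E'
from h import *
c=cam('wrist','w2.png'); s=state(); print(s['tcp_pos'],s['tool_rot'],s['contact_force'],c['W'][:3,3])
print(proj(c,[.5115,-.061,.12]),proj(c,[.466,.067,.12]),proj(c,[.506,-.006,.08]))
E
```

```text
[0.51194485 0.02200829 0.20197219] [1.79835362e+02 1.92491047e-02 9.59601037e+01] [-0.53727277  0.63569446 -0.62706826] [0.50648798 0.09498186 0.34559833]
[305.10720471 296.15932564] [259.37316744 142.73541809] [306.14934602 220.41007919]
```

View pics/w2.png

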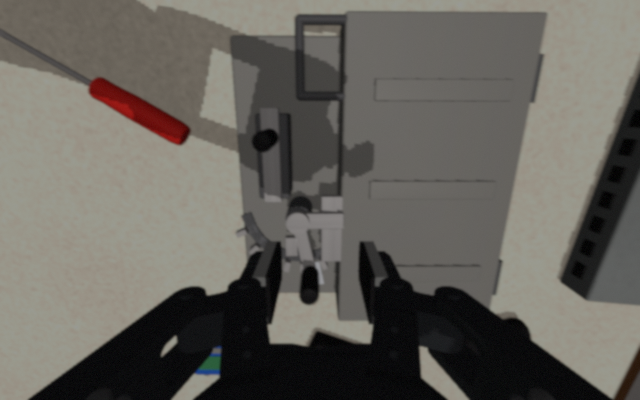

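```bash
python3 - <<'E'
from h import *
im=cv2.imread('pics/w2.png')
c=cam('wrist')
for n,uv,z in [('keeper',(266,139),.12),('lev',(309.5,297),.12),('pivot',(298,223),.08),('pivot',(298,223),.09),('hA',(301,20),.064),('hB',(300.5,95),.064),('lid1',(347,12),.066),('lid2',(545,14),.066),('lid3',(340,318),.066),('deck',(232,37),.03)]:
    print(n,onz(c,*uv,z).round(4))
m=(im.max(axis=2)<32).astype(np.uint8)
n,l,st,ce=cv2.connectedComponentsWithStats(m[100:310,230:360])
for i in range(1,n):
    if st[i,4]>40: print(st[i],ce[i]+[230,100])
cv2.imwrite('pics/c4.png',cv2.resize(im[190:310,230:350],None,fx=4,fy=4,interpolation=cv2.INTER_CUBIC))
E
```

```text
keeper [0.468  0.0715 0.12  ]
lev [ 0.5125 -0.0593  0.12  ]
pivot [ 0.4956 -0.0077  0.08  ]
pivot [ 0.4959 -0.0038  0.09  ]
hA [0.4826 0.1652 0.064 ]
hB [0.4872 0.1068 0.064 ]
lid1 [0.5196 0.1744 0.066 ]
lid2 [0.681  0.1899 0.066 ]
lid3 [ 0.5503 -0.1199  0.066 ]
deck [0.4166 0.1527 0.03  ]
[ 57  15   5  74 168] [289.00595238 150.64285714]
[ 23  30  25  22 402] [264.32089552 139.77114428]
[ 60  97  21  14 167] [300.8742515  202.52694611]
[   0  143   51   67 1977] [256.88163885 285.32574608]
[ 71 167  17  36 503] [309.01192843 284.83300199]
```

View pics/c4.png

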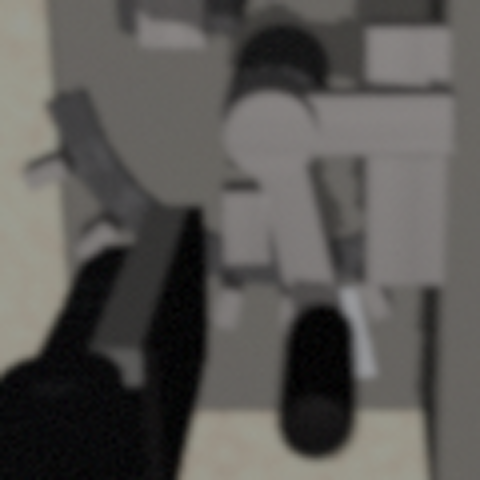

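```bash
python3 - <<'E'
from h import *
P=np.array([.4955,-.0085]); a0=17.5
def pt(a): t=np.radians(a0-np.degrees(a)); return P+.055*np.array([np.sin(t),-np.cos(t)]), 90+a0-np.degrees(a)
w=[(.512,-.061,.17,107,30,2),(.512,-.061,.088,107,27,3)]
for a in np.linspace(0,1.27,9)[1:]:
    p,y=pt(a); w.append((p[0],p[1],.088,y,24,1))
w.append((*p,.088,y,24,1)); w.append((*p,.17,y,30,2))
plan(w)
E
```

```text
max mm 44.7 deg 9.1
[[30,-0.167,-0.014,0.062,-0.0,-0.001,-0.183],[30,-0.164,-0.031,0.062,-0.0,-0.0,-0.184],[27,-0.0,0.0,0.109,-0.0,-0.0,0.0],[27,-0.0,0.0,0.109,-0.0,-0.0,0.0],[27,-0.0,0.0,0.11,-0.0,-0.0,0.0]]
[[24,0.002,-0.034,-0.0,-0.0,-0.0,0.287],[24,0.003,-0.035,-0.0,-0.0,-0.0,0.303],[24,0.003,-0.035,-0.0,-0.0,0.0,0.303],[24,0.003,-0.035,-0.0,-0.0,0.0,0.303],[24,0.003,-0.034,-0.0,-0.0,0.0,0.304]]
[[24,0.002,-0.035,-0.0,-0.0,0.0,0.303],[24,0.003,-0.035,-0.0,-0.0,0.0,0.303],[24,0.003,-0.035,-0.0,-0.0,0.0,0.303],[24,-0.0,0.0,-0.0,-0.0,0.0,0.0],[30,-0.0,0.0,-0.164,-0.0,0.0,0.0]]
[[30,-0.0,0.0,-0.164,-0.0,0.0,0.0]]
```

Call:
arm_command([
  [32, -0.167, -0.014, 0.062, 0, 0, -0.183],
  [32, -0.164, -0.031, 0.062, 0, 0, -0.184],
  [32, 0, 0, 0.109, 0, 0, 0],
  [32, 0, 0, 0.109, 0, 0, 0],
  [28, 0, 0, 0.11, 0, 0, 0],
])

```text
clock: 5.25
tcp_pos: [0.5111, -0.0602, 0.0862]
tool_rot: [-179.9, -0.1, 107.0]
contact_force: [0.6, -1.0, -0.2]
opening: 0.028
grasp_force: 0.0
```

Call:
arm_command([
  [24, 0.002, -0.034, 0, 0, 0, 0.287],
  [24, 0.003, -0.035, 0, 0, 0, 0.303],
  [24, 0.003, -0.035, 0, 0, 0, 0.303],
  [24, 0.003, -0.035, 0, 0, 0, 0.303],
  [24, 0.003, -0.034, 0, 0, 0, 0.304],
])

```text
clock: 5.88
tcp_pos: [0.4779, -0.059, 0.0881]
tool_rot: [179.0, -0.2, 61.7]
contact_force: [19.5, -3.0, -7.4]
opening: 0.0238
grasp_force: 9.2
```

Call:
arm_command([
  [24, 0.002, -0.035, 0, 0, 0, 0.303],
  [24, 0.003, -0.035, 0, 0, 0, 0.303],
  [24, 0.003, -0.035, 0, 0, 0, 0.303],
  [24, 0, 0, 0, 0, 0, 0],
])

```text
clock: 6.38
tcp_pos: [0.4533, -0.041, 0.0878]
tool_rot: [179.7, -0.2, 34.8]
contact_force: [2.9, -6.3, -0.6]
opening: 0.0237
grasp_force: 3.5
```

```bash
python3 - <<'E'
from h import *
plan([(.4533,-.041,.088,34.8,30,1),(.4533,-.041,.18,34.8,30,2),(.484,.144,.18,95.7,30,7),(.484,.144,.16,95.7,30,1)])
E
```

```text
max mm 46.0 deg 8.7
[[30,0.0,-0.0,-0.001,0.011,-0.005,0.001],[30,0.0,-0.0,-0.184,0.0,-0.0,-0.0],[30,0.0,-0.0,-0.184,0.0,-0.0,-0.0],[30,0.075,-0.077,0.0,0.0,-0.0,-0.29],[30,0.085,-0.065,0.0,0.0,-0.0,-0.29]]
[[30,0.094,-0.051,0.0,0.0,-0.0,-0.29],[30,0.101,-0.036,0.0,0.0,-0.0,-0.29],[30,0.105,-0.02,0.0,0.0,-0.0,-0.29],[30,0.107,-0.004,0.0,0.0,-0.0,-0.29],[30,0.107,0.012,0.0,0.001,0.0,-0.29]]
[[30,-0.0,0.0,0.08,-0.0,0.0,-0.0]]
```

Call:
arm_command([
  [30, 0, 0, 0, 0.01, 0, 0],
  [30, 0, 0, -0.184, 0, 0, 0],
  [30, 0, 0, -0.184, 0, 0, 0],
  [30, 0.075, -0.077, 0, 0, 0, -0.29],
  [30, 0.085, -0.065, 0, 0, 0, -0.29],
])

```text
clock: 7.0
tcp_pos: [0.4586, 0.0136, 0.1799]
tool_rot: [-179.6, -0.1, 52.4]
contact_force: [0.9, -0.3, -0.7]
opening: 0.0301
grasp_force: 0.0
```

Call:
arm_command([
  [30, 0.094, -0.051, 0, 0, 0, -0.29],
  [30, 0.101, -0.036, 0, 0, 0, -0.29],
  [30, 0.105, -0.02, 0, 0, 0, -0.29],
  [30, 0.107, -0.004, 0, 0, 0, -0.29],
  [30, 0.107, 0.012, 0, 0, 0, -0.29],
])

```text
clock: 7.62
tcp_pos: [0.48, 0.1457, 0.1794]
tool_rot: [-179.6, -0.3, 96.0]
contact_force: [0.5, -0.5, -0.9]
opening: 0.0299
grasp_force: 0.0
```

Call:
arm_command([
  [30, 0, 0, 0.08, 0, 0, 0],
  [30, 0, 0, 0, 0, 0, 0],
])

```text
clock: 7.88
tcp_pos: [0.4791, 0.145, 0.1585]
tool_rot: [-179.5, -0.3, 95.7]
contact_force: [-0.4, -0.7, 0.7]
opening: 0.0299
grasp_force: 0.0
```

```bash
python3 - <<'E'
from h import *
c=cam('wrist'); d=cam('side'); s=state(); print(s['tcp_pos'],s['tool_rot'],s['contact_force'])
a=c['color'][:,:,::-1]; b=cv2.resize(d['color'][180:290,255:365,::-1],(400,400),interpolation=cv2.INTER_CUBIC)
cv2.imwrite('pics/m1.png',cv2.resize(np.hstack([a[:, 100:500],b]),(800,400)))
E
```

```text
[0.4810301  0.14448066 0.15978983] [-179.71068131   -0.27875889   95.65650559] [-0.79551563 -0.61094123  0.16056688]
```

View pics/m1.png

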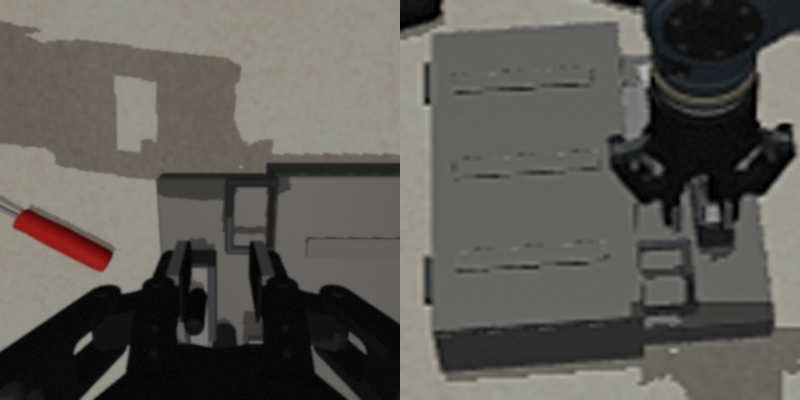

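```bash
python3 - <<'E'
from h import *
c=cam('wrist'); d=cam('side')
for p in [(.485,.136,.064),(.4826,.1652,.064),(.4872,.1068,.064)]: print(proj(c,p)-[100,0],(proj(d,p)-[255,180])*3.636+[400,0])
print(onz(c,331.5,185,.064),onz(c,330.5,248,.064))
o,dd=ray(d,255+(690-400)/3.636,180+245/3.636); print(onz(d,255+(688-400)/3.636,180+245/3.636,.064),onz(d,255+(688-400)/3.636,180+308/3.636,.064))
plan([(.484,.144,.1,95.7,30,1),(.484,.144,.0465,95.7,30,1),(.484,.144,.0465,95.7,30,1),(.484,.144,.0465,95.7,0,4)])
E
```

```text
[223.08641144 213.68340578] [690.61402429 277.81495219]
[223.79457365 179.61307028] [693.59610309 309.87440626]
[222.19454374 245.55548274] [687.95884348 246.61029879]
[0.48932935 0.16134892 0.064     ] [0.49463249 0.10521604 0.064     ]
[0.4871712  0.10526925 0.064     ] [0.48700248 0.16359431 0.064     ]
max mm 60.5 deg 0.3
[[30,-0.003,0.008,0.242,-0.005,-0.009,-0.003],[30,0.0,0.0,0.214,-0.0,0.0,0.0],[30,0.0,0.0,-0.0,-0.0,0.0,0.0],[0,0.0,0.0,-0.0,-0.0,0.0,0.0],[0,0.0,0.0,-0.0,-0.0,0.0,0.0]]
[[0,0.0,0.0,-0.0,-0.0,0.0,0.0],[0,0.0,0.0,-0.0,-0.0,0.0,0.0]]
```

Call:
arm_command([
  [32, 0, 0.024, 0.242, 0, 0, 0],
  [32, 0, 0, 0.214, 0, 0, 0],
  [32, 0, 0, 0, 0, 0, 0],
  [0, 0, 0, 0, 0, 0, 0],
  [0, 0, 0, 0, 0, 0, 0],
])

```text
clock: 8.7
tcp_pos: [0.4859, 0.1451, 0.048]
tool_rot: [-179.7, -0.2, 95.7]
contact_force: [-4.7, -1.9, -2.9]
opening: 0.0056
grasp_force: 58.4
```

Call:
arm_command([
  [0, 0, 0, 0, 0, 0, 0],
  [0, 0, 0, 0, 0, 0, 0],
])

```text
clock: 8.95
tcp_pos: [0.4859, 0.1451, 0.0481]
tool_rot: [-179.7, -0.2, 95.7]
contact_force: [-5.2, -2.3, -2.7]
opening: 0.0053
grasp_force: 58.4
```

```bash
python3 - <<'E'
from h import *
u=np.array([np.cos(np.radians(5.7)),np.sin(np.radians(5.7))]); b=np.array([.486,.1451])
w=[]
for th in np.linspace(0,1.58,15)[1:]:
    f=th+.0195; dx=.205*(np.cos(.0195)-np.cos(f)); dz=.205*(np.sin(f)-np.sin(.0195)); p=b+u*dx
    w.append((*p,.048+dz,95.7,0,1))
w.append((*p,.048+dz,95.7,0,1))
plan(w)
E
```

```text
max mm 23.3 deg 0.4
[[0,0.001,0.007,-0.092,-0.01,-0.008,-0.001],[0,-0.0,0.017,-0.091,0.0,-0.0,0.0],[0,-0.0,0.028,-0.088,0.0,-0.0,0.0],[0,-0.0,0.037,-0.085,0.0,-0.0,0.0],[0,-0.0,0.047,-0.08,0.0,-0.0,0.0]]
[[0,-0.0,0.055,-0.074,0.0,-0.0,0.0],[0,-0.0,0.063,-0.067,0.0,-0.0,0.0],[0,-0.0,0.071,-0.06,0.0,-0.0,0.0],[0,-0.0,0.076,-0.052,0.0,-0.0,0.0],[0,-0.0,0.082,-0.043,0.0,-0.0,0.0]]
[[0,-0.0,0.087,-0.033,0.0,-0.0,0.0],[0,-0.001,0.089,-0.023,0.0,-0.0,0.0],[0,0.0,0.092,-0.013,0.0,-0.0,0.0],[0,0.0,0.092,-0.002,0.0,-0.0,0.0],[0,0.0,0.0,-0.0,0.0,-0.0,0.0]]
```

Call:
arm_command([
  [0, 0, 0.007, -0.092, 0, 0, 0],
  [0, 0, 0.017, -0.091, 0, 0, 0],
  [0, 0, 0.028, -0.088, 0, 0, 0],
  [0, 0, 0.037, -0.085, 0, 0, 0],
  [0, 0, 0.047, -0.08, 0, 0, 0],
])

```text
clock: 9.57
tcp_pos: [0.519, 0.1483, 0.1577]
tool_rot: [-179.6, -0.3, 95.7]
contact_force: [-2.8, 0.0, -3.6]
opening: 0.0054
grasp_force: 58.4
```

Lid is lifting; forces small.

Call:
arm_command([
  [0, 0, 0.055, -0.074, 0, 0, 0],
  [0, 0, 0.063, -0.067, 0, 0, 0],
  [0, 0, 0.071, -0.06, 0, 0, 0],
  [0, 0, 0.076, -0.052, 0, 0, 0],
  [0, 0, 0.082, -0.043, 0, 0, 0],
])

```text
clock: 10.2
tcp_pos: [0.6055, 0.157, 0.2341]
tool_rot: [-179.7, -0.3, 95.7]
contact_force: [-6.1, -0.3, 6.5]
opening: 0.0053
grasp_force: 58.6
```

Call:
arm_command([
  [0, 0, 0.087, -0.033, 0, 0, 0],
  [0, 0, 0.089, -0.023, 0, 0, 0],
  [0, 0, 0.092, -0.013, 0, 0, 0],
  [0, 0, 0.092, -0.002, 0, 0, 0],
  [0, 0, 0, 0, 0, 0, 0],
])

```text
clock: 10.82
tcp_pos: [0.7018, 0.1666, 0.2526]
tool_rot: [179.4, -0.4, 95.7]
contact_force: [0.9, 2.4, 5.9]
opening: 0.0053
grasp_force: 60.7
```

```bash
python3 - <<'E'
from h import *
c=cam('scene'); d=cam('side'); s=state(); print(s['tcp_pos'],s['tool_rot'],s['contact_force'],s['opening'])
a=c['color'][:,:,::-1]; b=d['color'][:,:,::-1]
cv2.imwrite('pics/m2.png',np.hstack([cv2.resize(a[120:320,150:480],(400,242)),cv2.resize(b[100:375,160:380],(320,400))[:242*400//400] if 0 else cv2.resize(b[100:375,160:400],(400,242))]))
E
```

```text
[0.70126768 0.16657767 0.25261122] [179.38735005  -0.36465483  95.66320847] [0.93705569 2.88453078 5.93020567] 0.005138305994038384
```

View pics/m2.png

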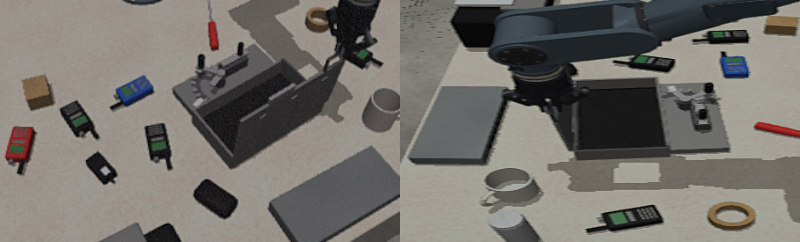

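```bash
python3 - <<'E'
from h import *
plan([(.7013,.1666,.2526,95.7,32,2),(.7013,.1666,.335,95.7,40,2),(.585,.395,.22,200,84,11)])
E
```

```text
max mm 41.2 deg 9.5
[[32,0.0,0.0,0.0,0.01,-0.006,-0.001],[32,0.0,0.0,0.0,0.01,-0.006,-0.0],[40,0.0,0.0,-0.165,0.0,-0.0,-0.0],[40,0.0,0.0,-0.165,0.0,-0.0,-0.0],[84,0.087,-0.034,0.042,0.0,0.0,-0.316]]
[[84,0.091,-0.019,0.042,0.0,0.0,-0.316],[84,0.093,-0.004,0.042,0.0,0.0,-0.316],[84,0.092,0.012,0.042,0.0,0.0,-0.316],[84,0.089,0.027,0.042,0.0,0.0,-0.316],[84,0.084,0.041,0.042,0.0,0.0,-0.316]]
[[84,0.076,0.054,0.042,0.0,0.0,-0.316],[84,0.066,0.066,0.042,0.0,0.0,-0.316],[84,0.054,0.076,0.041,0.0,0.0,-0.316],[84,0.041,0.084,0.042,0.0,0.0,-0.316],[84,0.026,0.089,0.041,0.0,0.0,-0.317]]
```

Call:
arm_command([
  [32, 0, 0, 0, 0.01, 0, 0],
  [32, 0, 0, 0, 0.01, 0, 0],
  [40, 0, 0, -0.165, 0, 0, 0],
  [40, 0, 0, -0.165, 0, 0, 0],
  [84, 0.087, -0.034, 0.042, 0, 0, -0.316],
])

```text
clock: 11.55
tcp_pos: [0.6919, 0.1845, 0.3246]
tool_rot: [-180.0, -0.2, 105.2]
contact_force: [0.3, -0.3, 0.2]
opening: 0.0572
grasp_force: 0.0
```

Call:
arm_command([
  [84, 0.091, -0.019, 0.042, 0, 0, -0.316],
  [84, 0.093, -0.004, 0.042, 0, 0, -0.316],
  [84, 0.092, 0.012, 0.042, 0, 0, -0.316],
  [84, 0.089, 0.027, 0.042, 0, 0, -0.316],
  [84, 0.084, 0.041, 0.042, 0, 0, -0.316],
])

```text
clock: 12.18
tcp_pos: [0.6347, 0.29, 0.2666]
tool_rot: [-179.8, -0.8, 152.8]
contact_force: [-0.0, 0.3, -0.7]
opening: 0.0838
grasp_force: 0.0
```

Call:
arm_command([
  [84, 0.076, 0.054, 0.042, 0, 0, -0.316],
  [84, 0.066, 0.066, 0.042, 0, 0, -0.316],
  [84, 0.054, 0.076, 0.041, 0, 0, -0.316],
  [84, 0.041, 0.084, 0.042, 0, 0, -0.316],
  [84, 0.026, 0.089, 0.041, 0, 0, -0.317],
])

```text
clock: 12.8
tcp_pos: [0.5813, 0.394, 0.2157]
tool_rot: [179.6, -0.7, -159.7]
contact_force: [-0.4, 0.6, -0.6]
opening: 0.0839
grasp_force: 0.0
```

Call:
arm_command([
  [84, 0, 0, 0, 0, 0, 0],
])

```text
clock: 12.92
tcp_pos: [0.5802, 0.3944, 0.2149]
tool_rot: [179.6, -0.8, -160.0]
contact_force: [0.7, -0.1, 0.1]
opening: 0.0836
grasp_force: 0.0
```

```bash
cat >> h.py <<'E'
def radio(c,box=None,show=True):
    """minAreaRect of dark top faces in a view, on z=.03; erosion drops the antenna"""
    im=c['color'].astype(int); g=im.max(axis=2); gr=(im[:,:,1]>im[:,:,0]+12)&(im[:,:,1]>im[:,:,2]+5)
    m=((g<60)|gr).astype(np.uint8)
    m=cv2.morphologyEx(m,cv2.MORPH_CLOSE,np.ones((7,7)))
    m=cv2.morphologyEx(m,cv2.MORPH_CLOSE,np.ones((9,9)))
    out=[]
    for cnt in cv2.findContours(m,cv2.RETR_EXTERNAL,cv2.CHAIN_APPROX_NONE)[0]:
        x,y,w,h=cv2.boundingRect(cnt)
        if box and not(box[0]<=x and box[1]<=y and x+w<=box[2] and y+h<=box[3]): continue
        if cv2.contourArea(cnt)<60: continue
        P=np.array([onz(c,*p[0],0.03)[:2] for p in cnt],np.float32)
        out.append(((x,y,w,h),[np.round(k,4).tolist() for k in cv2.minAreaRect(P)]))
        if show: print(out[-1])
    return m,out
E
python3 - <<'E'
from h import *
s=state();print(s['clock'],s['tcp_pos'],s['tool_rot'])
c=cam('wrist','w3.png'); radio(c)
E
```

```text
12.925 [0.58019127 0.39442017 0.21494637] [ 179.5804544    -0.83092618 -160.01972455]
((292, 136, 47, 105), [[0.5926, 0.3944], [0.1208, 0.0504], 19.3544])
((323, 37, 56, 36), [[0.4538, 0.3795], [0.0599, 0.0202], 88.6275])
((550, 0, 90, 149), [[0.3681, 0.6537], [0.1205, 0.1142], 1.171])
((334, 0, 55, 48), [[0.4112, 0.3818], [0.0543, 0.0366], 82.5236])
((0, 0, 640, 400), [[0.6431, 0.4253], [0.488, 0.8983], 19.498])
```

View pics/w3.png

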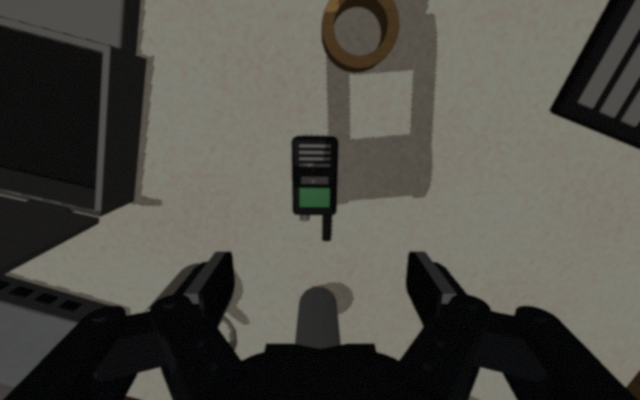

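```bash
cat >> h.py <<'E'
CC=np.array([.618,.0355]); CY=5.7
def w(x,y):
    a=np.radians(CY); return CC+np.array([x*np.cos(a)-y*np.sin(a),x*np.sin(a)+y*np.cos(a)])
E
python3 - <<'E'
from h import *
p=(.5761,.3886); q=w(-.0175,.09); print(q)
plan([(*p,.16,199.4,80,1),(*p,.05,199.4,80,2),(*p,.005,199.4,80,1),(*p,.005,199.4,30,1)])
plan([(*p,.16,199.4,30,3),(*q,.16,185.7,30,6),(*q,.07,185.7,30,2),(*q,.014,185.7,30,3),(*q,.014,185.7,30,1)],start=(*p,.005,199.4))
E
```

```text
[0.59164775 0.12331691]
max mm 56.2 deg 0.9
[[80,0.024,-0.013,0.223,0.013,-0.024,0.015],[80,0.0,-0.0,0.22,-0.0,-0.0,0.0],[80,0.0,-0.0,0.22,-0.0,-0.0,0.0],[80,0.0,-0.0,0.18,-0.0,-0.0,0.0],[30,0.0,-0.0,0.0,-0.0,-0.0,0.0]]
max mm 51.8 deg 2.3
[[30,0.0,0.0,-0.207,0.0,0.0,0.0],[30,0.0,0.0,-0.207,0.0,0.0,0.0],[30,0.0,0.0,-0.206,0.0,0.0,0.0],[30,0.049,-0.17,-0.0,0.0,-0.0,0.076],[30,0.042,-0.172,-0.0,-0.0,-0.0,0.076]]
[[30,0.035,-0.174,-0.0,-0.0,-0.0,0.076],[30,0.028,-0.175,-0.0,-0.0,-0.0,0.076],[30,0.022,-0.176,-0.0,-0.0,-0.0,0.076],[30,0.014,-0.176,-0.0,-0.0,-0.0,0.077],[30,0.0,-0.0,0.18,-0.0,-0.0,-0.0]]
[[30,0.0,-0.0,0.18,-0.0,-0.0,-0.0],[30,0.0,-0.0,0.075,-0.0,-0.0,-0.0],[30,0.0,-0.0,0.074,-0.0,-0.0,-0.0],[30,0.0,-0.0,0.075,-0.0,-0.0,-0.0],[30,0.0,-0.0,-0.0,-0.0,-0.0,-0.0]]
```

Call:
arm_command([
  [80, 0.024, -0.013, 0.223, 0.013, -0.024, 0.015],
  [80, 0, 0, 0.22, 0, 0, 0],
  [80, 0, 0, 0.22, 0, 0, 0],
  [80, 0, 0, 0.18, 0, 0, 0],
  [80, 0, 0, 0, 0, 0, 0],
])

```text
clock: 13.6
tcp_pos: [0.5747, 0.3863, 0.0017]
tool_rot: [-180.0, -0.4, -160.7]
contact_force: [-0.8, 0.2, 0.7]
opening: 0.0805
grasp_force: 0.0
```

Call:
arm_command([
  [30, 0, 0, 0, 0, 0, 0],
  [30, 0, 0, 0, 0, 0, 0],
  [30, 0, 0, 0, 0, 0, 0],
])

```text
clock: 13.98
tcp_pos: [0.5794, 0.3898, 0.0089]
tool_rot: [179.9, 0.4, -160.5]
contact_force: [1.2, -1.7, 6.9]
opening: 0.0507
grasp_force: 67.4
```

Call:
arm_command([
  [30, 0, 0, -0.207, 0, 0, 0],
  [30, 0, 0, -0.207, 0, 0, 0],
  [30, 0, 0, -0.206, 0, 0, 0],
  [30, 0.049, -0.17, 0, 0, 0, 0.076],
  [30, 0.042, -0.172, 0, 0, 0, 0.076],
])

```text
clock: 14.6
tcp_pos: [0.5817, 0.3002, 0.162]
tool_rot: [179.9, 0.2, -165.0]
contact_force: [0.2, -0.6, -2.9]
opening: 0.0504
grasp_force: 66.1
```

Call:
arm_command([
  [30, 0.035, -0.174, 0, 0, 0, 0.076],
  [30, 0.028, -0.175, 0, 0, 0, 0.076],
  [30, 0.022, -0.176, 0, 0, 0, 0.076],
  [30, 0.014, -0.176, 0, 0, 0, 0.077],
  [30, 0, 0, 0, 0, 0, 0],
])

```text
clock: 15.22
tcp_pos: [0.5929, 0.1206, 0.1605]
tool_rot: [180.0, 0.1, -174.5]
contact_force: [-0.3, 0.8, -2.9]
opening: 0.0506
grasp_force: 70.0
```

```bash
python3 - <<'E'
from h import *
s=state();print(s['clock'],s['tcp_pos'],s['tool_rot'],s['opening'],s['grasp_force'])
c=cam('wrist'); d=cam('scene')
cv2.imwrite('pics/m3.png',np.hstack([c['color'][:,100:540,::-1],cv2.resize(d['color'][130:280,250:400,::-1],(360,400),interpolation=cv2.INTER_CUBIC)]))
q=w(-.0175,.09)
plan([(*q,.07,185.7,30,2),(*q,.014,185.7,30,3)])
for x,y in [(-.0775,.145),(.0775,.145),(-.0775,-.145)]: print(proj(c,[*w(x,y),.06])-[100,0])
E
```

```text
15.225 [0.59286162 0.12057919 0.16054225] [ 1.79979030e+02  5.30178559e-02 -1.74469442e+02] 0.050641116897627694 69.98508095741272
max mm 45.3 deg 0.1
[[30,0.002,-0.0,0.181,0.002,0.001,0.0],[30,0.002,-0.001,0.181,0.001,0.001,0.001],[30,-0.0,0.0,0.075,0.0,-0.0,-0.0],[30,-0.0,0.0,0.074,0.0,-0.0,-0.0],[30,-0.0,0.0,0.075,0.0,-0.0,-0.0]]
[292.20379657 125.24593749]
[281.16182057 295.63949489]
[-75.88123185 126.42811551]
```

View pics/m3.png

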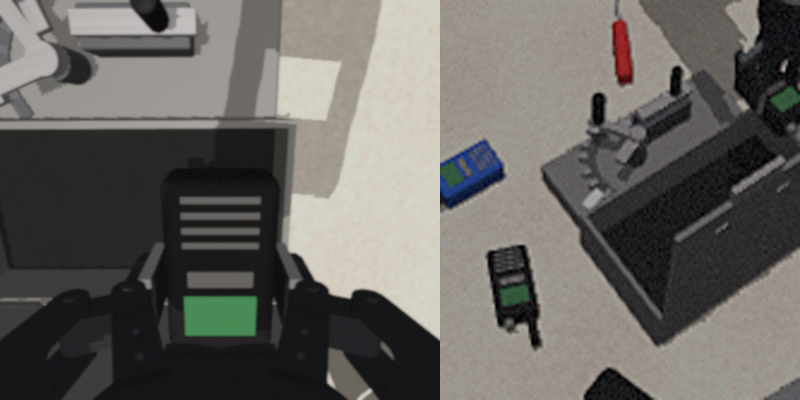

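Call:
arm_command([
  [30, 0.002, 0, 0.181, 0, 0, 0],
  [30, 0.002, 0, 0.181, 0, 0, 0],
  [30, 0, 0, 0.075, 0, 0, 0],
  [30, 0, 0, 0.075, 0, 0, 0],
  [30, 0, 0, 0.075, 0, 0, 0],
])

```text
clock: 15.95
tcp_pos: [0.5931, 0.1243, 0.0139]
tool_rot: [179.9, 0.2, -174.2]
contact_force: [-17.0, 1.2, 122.3]
opening: 0.0505
grasp_force: 88.3
```

Call:
arm_command([
  [30, 0, 0, 0, 0, 0, 0],
  [64, 0, 0, 0, 0, 0, 0],
  [64, 0, 0, 0, 0, 0, 0],
])

```text
clock: 16.32
tcp_pos: [0.5925, 0.1237, 0.0138]
tool_rot: [179.9, 0.1, -174.2]
contact_force: [0.8, 0.0, 0.1]
opening: 0.0641
grasp_force: 0.0
```

```bash
python3 - <<'E'
from h import *
p=state()['tcp_pos'][:2]
plan([(*p,.19,185.7,64,4),(.575,-.215,.21,163,84,6),(.575,-.215,.21,163,84,1)])
E
```

```text
max mm 56.8 deg 3.8
[[64,-0.0,0.0,-0.176,0.0,0.001,0.001],[64,-0.0,0.0,-0.176,0.001,0.001,0.001],[64,-0.001,0.0,-0.176,0.0,0.001,0.001],[64,-0.0,0.0,-0.177,0.001,0.001,0.0],[84,0.034,-0.223,-0.013,-0.0,0.0,0.126]]
[[84,0.019,-0.225,-0.013,-0.0,0.0,0.126],[84,0.004,-0.226,-0.013,-0.0,0.0,0.126],[84,-0.01,-0.226,-0.014,-0.0,0.0,0.126],[84,-0.025,-0.225,-0.013,-0.0,0.0,0.126],[84,-0.041,-0.223,-0.014,-0.0,0.0,0.127]]
[[84,0.0,0.0,0.0,-0.0,0.0,-0.0]]
```

Call:
arm_command([
  [64, 0, 0, -0.176, 0, 0, 0],
  [64, 0, 0, -0.176, 0, 0, 0],
  [64, 0, 0, -0.176, 0, 0, 0],
  [64, 0, 0, -0.177, 0, 0, 0],
  [84, 0.034, -0.223, -0.013, 0, 0, 0.126],
])

```text
clock: 16.95
tcp_pos: [0.592, 0.0694, 0.1973]
tool_rot: [180.0, 0.7, -177.8]
contact_force: [0.1, -0.8, 0.3]
opening: 0.0798
grasp_force: 0.0
```

Call:
arm_command([
  [84, 0.019, -0.225, -0.013, 0, 0, 0.126],
  [84, 0.004, -0.226, -0.013, 0, 0, 0.126],
  [84, -0.01, -0.226, -0.014, 0, 0, 0.126],
  [84, -0.025, -0.225, -0.013, 0, 0, 0.126],
  [84, -0.041, -0.223, -0.014, 0, 0, 0.127],
])

```text
clock: 17.58
tcp_pos: [0.5746, -0.2172, 0.2096]
tool_rot: [179.9, 0.1, 162.9]
contact_force: [0.8, 0.4, 0.1]
opening: 0.084
grasp_force: 0.0
```

Call:
arm_command([
  [84, 0, 0, 0, 0, 0, 0],
  [84, 0, 0, 0, 0, 0, 0],
])

```text
clock: 17.82
tcp_pos: [0.5744, -0.2149, 0.209]
tool_rot: [179.9, -0.0, 163.1]
contact_force: [0.2, 0.4, -0.3]
opening: 0.084
grasp_force: 0.0
```

```bash
python3 - <<'E'
from h import *
s=state();print(s['clock'],s['tcp_pos'],s['tool_rot'])
c=cam('wrist','w4.png'); radio(c)
d=cam('side'); radio(d,(160,100,400,370))
cv2.imwrite('pics/m4.png',np.hstack([c['color'][:,100:540,::-1],cv2.resize(d['color'][150:370,255:365,::-1],(300,400))]))
E
```

```text
17.825 [ 0.57437147 -0.21489407  0.20899344] [ 1.79880149e+02 -2.76193983e-02  1.63051549e+02]
((0, 343, 17, 38), [[0.6938, -0.6857], [0.0205, 0.0643], 55.9853])
((149, 179, 67, 68), [[0.5719, -0.3722], [0.0805, 0.0476], 12.9981])
((280, 137, 46, 105), [[0.5825, -0.2351], [0.0479, 0.1194], 73.327])
((9, 84, 24, 109), [[0.444, -0.5034], [0.0231, 0.1205], 54.5549])
((201, 40, 33, 22), [[0.4225, -0.2726], [0.0102, 0.0314], 4.7943])
((5, 33, 635, 367), [[0.6571, -0.234], [0.8871, 0.4586], 72.9192])
((241, 17, 76, 35), [[0.4272, -0.2104], [0.0028, 0.0788], 4.9262])
((66, 16, 110, 123), [[0.4263, -0.3718], [0.1226, 0.0582], 6.2211])
((525, 0, 26, 20), [[0.478, 0.0302], [0.0217, 0.0157], 73.0736])
((429, 0, 94, 89), [[0.4783, -0.036], [0.0702, 0.0878], 9.1157])
((226, 0, 34, 36), [[0.4005, -0.2355], [0.0318, 0.022], 3.9091])
((0, 0, 55, 9), [[0.3343, -0.4265], [0.0522, 0.0065], 73.0736])
((166, 201, 60, 86), [[0.9067, 0.0663], [0.1337, 0.3098], 0.0018])
((237, 162, 121, 120), [[0.6093, -0.0457], [0.3537, 0.4891], 12.0111])
((336, 134, 33, 16), [[0.424, -0.3677], [0.1198, 0.0735], 5.6499])
((379, 129, 19, 11), [[0.2915, -0.4104], [0.0459, 0.0644], 80.4146])
((334, 107, 19, 13), [[0.4579, -0.5286], [0.0689, 0.0657], 78.6148])
```

View pics/m4.png

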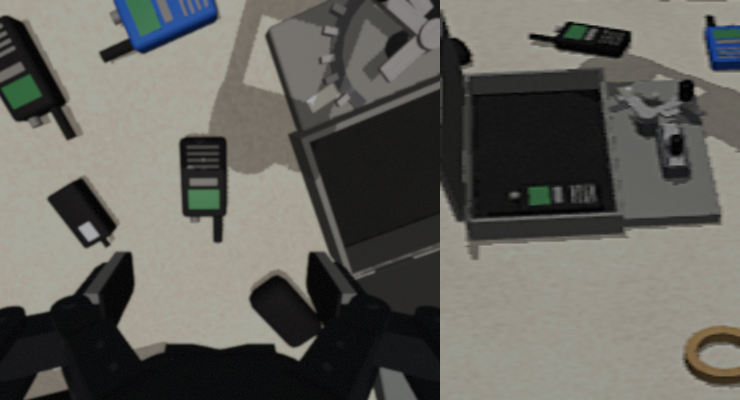

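```bash
python3 - <<'E'
from h import *
p=(.5657,-.2301); q=w(-.0175,0.0); print(q)
plan([(*p,.14,163.3,78,2),(*p,.04,163.3,78,2),(*p,.008,163.3,78,2)])
plan([(*p,.17,163.3,30,3),(*q,.17,185.7,30,6),(*q,.17,185.7,30,1)],start=(*p,.009,163.3))
E
```

```text
[0.60058653 0.0337619 ]
max mm 50.0 deg 0.1
[[78,0.007,-0.037,0.138,0.002,-0.001,-0.002],[78,0.008,-0.037,0.138,0.002,-0.0,-0.002],[78,-0.0,0.0,0.2,-0.0,-0.0,-0.0],[78,-0.0,0.001,0.2,-0.0,-0.0,-0.0],[78,-0.0,-0.0,0.064,-0.0,-0.0,-0.0]]
[[78,-0.0,-0.0,0.064,-0.0,-0.0,-0.0]]
max mm 53.8 deg 3.8
[[30,0.0,0.0,-0.215,0.0,0.0,0.0],[30,0.0,0.0,-0.215,0.0,0.0,0.0],[30,0.0,0.0,-0.214,0.0,0.0,0.0],[30,0.028,0.175,0.0,0.0,0.0,-0.124],[30,0.017,0.177,-0.0,-0.0,0.0,-0.125]]
[[30,0.005,0.177,-0.0,-0.0,0.0,-0.124],[30,-0.006,0.177,-0.0,-0.0,0.0,-0.125],[30,-0.018,0.177,-0.0,-0.0,0.0,-0.124],[30,-0.029,0.175,-0.0,-0.0,0.0,-0.125],[30,-0.0,0.0,-0.0,-0.0,0.0,0.0]]
```

Call:
arm_command([
  [78, 0.007, -0.037, 0.138, 0, 0, 0],
  [78, 0.008, -0.037, 0.138, 0, 0, 0],
  [78, 0, 0, 0.2, 0, 0, 0],
  [78, 0, 0, 0.2, 0, 0, 0],
  [78, 0, 0, 0.064, 0, 0, 0],
])

```text
clock: 18.55
tcp_pos: [0.5643, -0.2288, 0.0213]
tool_rot: [179.8, -0.3, 163.2]
contact_force: [0.3, -0.5, 0.4]
opening: 0.0781
grasp_force: 0.0
```

Call:
arm_command([
  [78, 0, 0, 0.064, 0, 0, 0],
  [78, 0, 0, 0, 0, 0, 0],
  [30, 0, 0, 0, 0, 0, 0],
  [30, 0, 0, 0, 0, 0, 0],
  [30, 0, 0, 0, 0, 0, 0],
])

```text
clock: 19.18
tcp_pos: [0.5672, -0.2323, 0.0101]
tool_rot: [180.0, 0.2, 163.1]
contact_force: [1.2, 1.0, 6.6]
opening: 0.0505
grasp_force: 65.8
```

Call:
arm_command([
  [30, 0, 0, -0.215, 0, 0, 0],
  [30, 0, 0, -0.215, 0, 0, 0],
  [30, 0, 0, -0.214, 0, 0, 0],
  [30, 0.028, 0.175, 0, 0, 0, -0.124],
  [30, 0.017, 0.177, 0, 0, 0, -0.125],
])

```text
clock: 19.8
tcp_pos: [0.5779, -0.1436, 0.1705]
tool_rot: [180.0, 0.1, 170.6]
contact_force: [-0.1, 0.4, -2.3]
opening: 0.0503
grasp_force: 64.8
```

Call:
arm_command([
  [30, 0.005, 0.177, 0, 0, 0, -0.124],
  [30, -0.006, 0.177, 0, 0, 0, -0.125],
  [30, -0.018, 0.177, 0, 0, 0, -0.124],
  [30, -0.029, 0.175, 0, 0, 0, -0.125],
  [30, 0, 0, 0, 0, 0, 0],
])

```text
clock: 20.42
tcp_pos: [0.6011, 0.0351, 0.1693]
tool_rot: [179.9, 0.0, -174.3]
contact_force: [-0.3, -0.1, -2.4]
opening: 0.0507
grasp_force: 64.8
```

```bash
python3 - <<'E'
from h import *
s=state();print(s['clock'],s['tcp_pos'],s['tool_rot'],s['opening'],s['grasp_force'])
q=w(-.0175,0); c=cam('wrist','w5.png')
plan([(*q,.08,185.7,30,2),(*q,.035,185.7,30,1),(*q,.021,185.7,30,2)])
E
```

```text
20.425 [0.60105998 0.03510818 0.1693255 ] [ 1.79890759e+02  3.25807760e-03 -1.74251124e+02] 0.050694015394352095 64.81475472450256
max mm 45.0 deg 0.0
[[30,0.001,0.001,0.179,0.001,0.0,-0.001],[30,0.001,0.001,0.178,0.001,0.0,-0.001],[30,0.0,-0.0,0.18,-0.0,0.0,0.0],[30,0.0,-0.0,0.028,-0.0,0.0,0.0],[30,0.0,-0.0,0.028,-0.0,0.0,0.0]]
```

Call:
arm_command([
  [30, 0, 0, 0.179, 0, 0, 0],
  [30, 0, 0, 0.178, 0, 0, 0],
  [30, 0, 0, 0.14, 0, 0, 0],
  [30, 0, 0, 0.05, 0, 0, 0],
  [30, 0, 0, 0.035, 0, 0, 0],
])

```text
clock: 21.1
tcp_pos: [0.6024, 0.0311, 0.0239]
tool_rot: [180.0, 0.1, -174.6]
contact_force: [-0.2, -0.5, -2.8]
opening: 0.0504
grasp_force: 64.7
```

Call:
arm_command([
  [30, 0, 0, 0.008, 0, 0, 0],
  [64, 0, 0, 0, 0, 0, 0],
  [64, 0, 0, 0, 0, 0, 0],
])

```text
clock: 21.48
tcp_pos: [0.603, 0.032, 0.0234]
tool_rot: [180.0, 0.2, -174.5]
contact_force: [0.3, 0.5, -0.5]
opening: 0.0639
grasp_force: 0.0
```

```bash
python3 - <<'E'
from h import *
p=state()['tcp_pos'][:2]
plan([(*p,.19,185.7,64,4),(.42,-.355,.21,185.7,84,8),(.42,-.355,.21,185.7,84,2)])
E
```

```text
max mm 53.8 deg 0.1
[[64,-0.001,0.0,-0.167,0.0,0.002,-0.002],[64,-0.0,0.0,-0.167,0.0,0.002,-0.002],[64,-0.0,0.0,-0.166,0.0,0.002,-0.001],[64,-0.0,0.0,-0.167,0.001,0.001,-0.002],[84,0.11,-0.183,-0.01,-0.0,0.0,0.0]]
[[84,0.11,-0.183,-0.01,-0.0,0.0,0.0],[84,0.11,-0.184,-0.01,-0.0,0.0,0.0],[84,0.11,-0.183,-0.01,-0.0,0.0,0.0],[84,0.111,-0.184,-0.01,-0.0,0.0,0.0],[84,0.11,-0.183,-0.01,-0.0,0.0,0.0]]
[[84,0.111,-0.184,-0.01,-0.0,0.0,0.0],[84,0.11,-0.183,-0.009,-0.0,0.0,0.0],[84,0.0,-0.0,-0.0,-0.0,0.0,0.0],[84,0.0,-0.0,-0.0,-0.0,0.0,0.0]]
```

Call:
arm_command([
  [64, 0, 0, -0.167, 0, 0, 0],
  [64, 0, 0, -0.167, 0, 0, 0],
  [64, 0, 0, -0.166, 0, 0, 0],
  [64, 0, 0, -0.167, 0, 0, 0],
  [84, 0.11, -0.183, -0.01, 0, 0, 0],
])

```text
clock: 22.1
tcp_pos: [0.5829, -0.0151, 0.1962]
tool_rot: [-179.9, 0.7, -174.2]
contact_force: [-0.5, -1.1, -0.4]
opening: 0.08
grasp_force: 0.0
```

Call:
arm_command([
  [84, 0.11, -0.183, -0.01, 0, 0, 0],
  [84, 0.11, -0.184, -0.01, 0, 0, 0],
  [84, 0.11, -0.183, -0.01, 0, 0, 0],
  [84, 0.111, -0.184, -0.01, 0, 0, 0],
  [84, 0.11, -0.183, -0.01, 0, 0, 0],
])

```text
clock: 22.72
tcp_pos: [0.463, -0.2594, 0.2045]
tool_rot: [-180.0, 0.1, -174.5]
contact_force: [-0.3, 0.0, 0.3]
opening: 0.0842
grasp_force: 0.0
```

Call:
arm_command([
  [84, 0.111, -0.184, -0.01, 0, 0, 0],
  [84, 0.11, -0.183, -0.009, 0, 0, 0],
  [84, 0, 0, 0, 0, 0, 0],
  [84, 0, 0, 0, 0, 0, 0],
])

```text
clock: 23.22
tcp_pos: [0.4172, -0.3539, 0.2083]
tool_rot: [179.9, 0.1, -174.5]
contact_force: [0.0, 0.6, 0.5]
opening: 0.0839
grasp_force: 0.0
```

```bash
python3 - <<'E'
from h import *
s=state();print(s['clock'],s['tcp_pos'],s['tool_rot'])
c=cam('wrist','w6.png'); radio(c)
d=cam('side')
cv2.imwrite('pics/m5.png',np.hstack([c['color'][:,100:540,::-1],cv2.resize(d['color'][150:370,255:365,::-1],(300,400))]))
E
```

```text
23.225 [ 0.41724661 -0.35392178  0.20833457] [ 1.79931536e+02  7.38025913e-02 -1.74545286e+02]
((266, 259, 40, 64), [[0.5625, -0.3802], [0.0887, 0.0409], 13.0752])
((141, 200, 20, 23), [[0.472, -0.5405], [0.0107, 0.0303], 59.4563])
((0, 196, 640, 204), [[0.5833, -0.337], [0.295, 0.8936], 5.3872])
((417, 159, 35, 30), [[0.3994, -0.2297], [0.0324, 0.0341], 4.6494])
((372, 148, 109, 45), [[0.3875, -0.2463], [0.0435, 0.1174], 37.1561])
((271, 125, 49, 108), [[0.422, -0.3786], [0.1205, 0.0501], 6.3716])
((132, 114, 73, 86), [[0.4091, -0.5181], [0.048, 0.0849], 60.2169])
((262, 8, 21, 78), [[0.2924, -0.4107], [0.0079, 0.069], 80.5353])
```

View pics/m5.png

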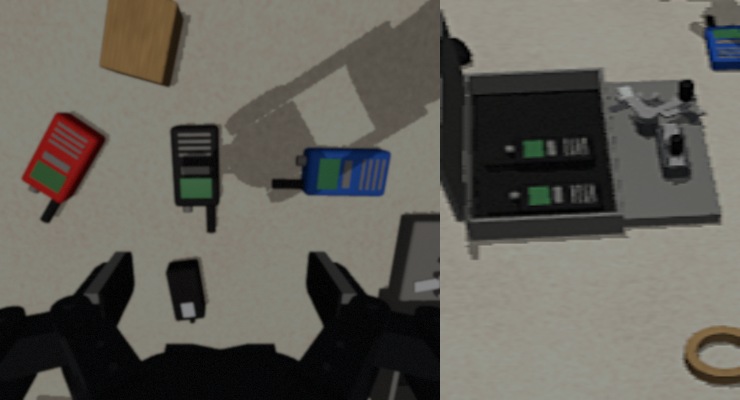

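```bash
python3 - <<'E'
from h import *
p=(.4046,-.3805); q=w(-.0175,-0.09); print(q)
c=cam('wrist'); print(onz(c,372,184,.03),onz(c,205,135,.03))
plan([(*p,.14,186,68,2),(*p,.04,186,68,2),(*p,.008,186,68,2)])
plan([(*p,.17,186,30,3),(*q,.17,185.7,30,7),(*q,.17,185.7,30,1)],start=(*p,.009,186))
E
```

```text
[ 0.60952531 -0.0557931 ]
[ 0.41731164 -0.29445593  0.03      ] [ 0.38198187 -0.47638713  0.03      ]
max mm 50.0 deg 0.2
[[68,0.032,-0.053,0.136,0.001,0.001,-0.007],[68,0.032,-0.052,0.136,0.002,0.001,-0.006],[68,-0.0,-0.0,0.2,-0.0,-0.0,-0.0],[68,-0.0,-0.0,0.2,-0.0,-0.0,-0.0],[68,-0.0,-0.0,0.064,-0.0,-0.0,-0.0]]
[[68,-0.0,-0.0,0.064,-0.0,-0.0,-0.0]]
max mm 55.0 deg 0.1
[[30,0.0,0.0,-0.215,0.0,0.0,0.0],[30,-0.0,0.0,-0.215,0.0,0.0,0.0],[30,-0.0,0.0,-0.214,0.0,0.0,0.0],[30,-0.136,0.172,0.0,0.0,-0.0,0.001],[30,-0.136,0.172,0.0,-0.0,-0.0,0.002]]
[[30,-0.136,0.173,-0.0,-0.0,-0.0,0.001],[30,-0.135,0.173,-0.0,-0.0,-0.0,0.002],[30,-0.135,0.173,-0.0,-0.0,-0.0,0.001],[30,-0.135,0.173,-0.0,-0.0,-0.0,0.002],[30,-0.135,0.172,-0.0,-0.0,-0.0,0.001]]
[[30,-0.0,0.0,-0.0,-0.0,-0.0,0.0]]
```

Call:
arm_command([
  [68, 0.032, -0.053, 0.136, 0, 0, 0],
  [68, 0.032, -0.052, 0.136, 0, 0, 0],
  [68, 0, 0, 0.2, 0, 0, 0],
  [68, 0, 0, 0.2, 0, 0, 0],
  [68, 0, 0, 0.064, 0, 0, 0],
])

```text
clock: 24.0
tcp_pos: [0.4035, -0.3791, 0.0213]
tool_rot: [179.7, -0.1, -174.4]
contact_force: [0.1, -0.0, -0.0]
opening: 0.0675
grasp_force: 0.0
```

Call:
arm_command([
  [68, 0, 0, 0.064, 0, 0, 0],
  [68, 0, 0, 0, 0, 0, 0],
  [30, 0, 0, 0, 0, 0, 0],
  [30, 0, 0, 0, 0, 0, 0],
  [30, 0, 0, 0, 0, 0, 0],
])

```text
clock: 24.62
tcp_pos: [0.4049, -0.3827, 0.0095]
tool_rot: [-179.9, 0.1, -174.5]
contact_force: [0.3, 1.0, 5.9]
opening: 0.0504
grasp_force: 65.5
```

Call:
arm_command([
  [30, 0, 0, -0.215, 0, 0, 0],
  [30, 0, 0, -0.215, 0, 0, 0],
  [30, 0, 0, -0.214, 0, 0, 0],
  [30, -0.136, 0.172, 0, 0, 0, 0],
  [30, -0.136, 0.172, 0, 0, 0, 0],
])

```text
clock: 25.25
tcp_pos: [0.4638, -0.2896, 0.1703]
tool_rot: [-180.0, 0.1, -174.7]
contact_force: [-0.2, 0.1, -2.9]
opening: 0.0506
grasp_force: 64.5
```

Call:
arm_command([
  [30, -0.136, 0.173, 0, 0, 0, 0],
  [30, -0.135, 0.173, 0, 0, 0, 0],
  [30, -0.135, 0.173, 0, 0, 0, 0],
  [30, -0.135, 0.173, 0, 0, 0, 0],
  [30, -0.135, 0.172, 0, 0, 0, 0],
])

```text
clock: 25.88
tcp_pos: [0.6112, -0.057, 0.1693]
tool_rot: [179.9, 0.0, -174.5]
contact_force: [0.6, -0.1, -3.3]
opening: 0.0505
grasp_force: 64.5
```

Call:
arm_command([
  [30, 0, 0, 0, 0, 0, 0],
])

```text
clock: 26.0
tcp_pos: [0.6122, -0.0549, 0.1693]
tool_rot: [179.9, 0.1, -174.2]
contact_force: [-0.4, -0.3, -2.6]
opening: 0.0503
grasp_force: 64.5
```

```bash
python3 - <<'E'
from h import *
s=state();print(s['clock'],s['tcp_pos'],s['tool_rot'],s['opening'],s['grasp_force'],s['contact_force'])
q=w(-.0175,-.09); c=cam('wrist','w7.png')
plan([(*q,.08,185.7,30,2),(*q,.045,185.7,30,1),(*q,.021,185.7,30,2)])
E
```

```text
26.0 [ 0.61222287 -0.05488354  0.16932513] [ 1.79908189e+02  1.14119435e-01 -1.74203024e+02] 0.05031456180466948 64.51397895812988 [-0.41143665 -0.27263015 -2.63489327]
max mm 44.5 deg 0.0
[[30,0.003,0.002,0.178,0.001,0.0,0.0],[30,0.002,0.002,0.178,0.001,0.0,0.0],[30,0.001,0.0,0.14,-0.0,0.0,0.0],[30,-0.0,0.0,0.048,-0.0,0.0,0.0],[30,-0.0,0.0,0.048,-0.0,0.0,0.0]]
```

View pics/w7.png

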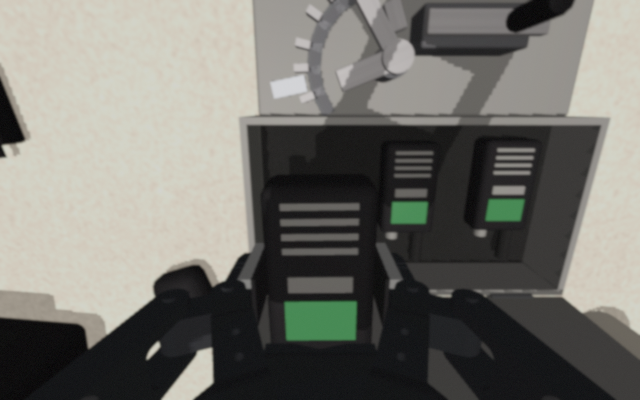

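Call:
arm_command([
  [30, 0.003, 0.002, 0.178, 0, 0, 0],
  [30, 0.002, 0.002, 0.178, 0, 0, 0],
  [30, 0, 0, 0.14, 0, 0, 0],
  [30, 0, 0, 0.048, 0, 0, 0],
  [30, 0, 0, 0.044, 0, 0, 0],
])

```text
clock: 26.68
tcp_pos: [0.61, -0.0587, 0.0225]
tool_rot: [180.0, 0.1, -174.6]
contact_force: [-0.5, -0.0, -2.5]
opening: 0.0507
grasp_force: 64.4
```

Call:
arm_command([
  [30, 0, 0, 0, 0, 0, 0],
  [64, 0, 0, 0, 0, 0, 0],
  [64, 0, 0, 0, 0, 0, 0],
])

```text
clock: 27.05
tcp_pos: [0.6109, -0.0579, 0.0238]
tool_rot: [-180.0, 0.2, -174.5]
contact_force: [-0.2, 0.6, 0.0]
opening: 0.064
grasp_force: 0.0
```

```bash
python3 - <<'E'
from h import *
p=state()['tcp_pos'][:2]
u=np.array([np.cos(np.radians(5.7)),np.sin(np.radians(5.7))])
h=np.array([.486,.1451])+u*.214   # handle bar as left standing (TCP was .7013,.1666,.2526)
print(h)
plan([(*p,.20,185.7,64,4),(*p,.34,185.7,64,3),(.60,.15,.34,95.7,40,9),(.60,.15,.34,95.7,40,1)])
E
```

```text
[0.69894189 0.16635443]
max mm 46.8 deg 10.0
[[64,-0.001,-0.0,-0.176,-0.0,0.002,-0.002],[64,-0.0,-0.0,-0.176,-0.0,0.002,-0.002],[64,-0.0,-0.0,-0.176,-0.0,0.002,-0.001],[64,-0.0,-0.0,-0.177,-0.0,0.001,-0.002],[64,-0.0,-0.0,-0.187,-0.0,0.0,0.0]]
[[64,-0.0,-0.0,-0.186,-0.0,0.0,0.0],[64,-0.001,-0.0,-0.187,-0.0,0.0,0.0],[40,-0.004,0.092,0.0,-0.0,0.0,0.333],[40,0.012,0.092,0.0,-0.0,0.0,0.333],[40,0.027,0.088,0.0,-0.0,0.0,0.333]]
[[40,0.042,0.082,0.0,-0.0,0.0,0.334],[40,0.056,0.074,0.0,-0.0,0.0,0.333],[40,0.068,0.063,0.0,-0.0,0.0,0.334],[40,0.078,0.05,0.0,0.0,0.0,0.333],[40,0.086,0.035,0.0,0.0,0.0,0.334]]
[[40,0.09,0.02,0.0,0.0,0.0,0.333],[40,0.0,0.0,0.0,0.0,0.0,0.0]]
```

Call:
arm_command([
  [64, 0, 0, -0.176, 0, 0, 0],
  [64, 0, 0, -0.176, 0, 0, 0],
  [64, 0, 0, -0.176, 0, 0, 0],
  [64, 0, 0, -0.177, 0, 0, 0],
  [64, 0, 0, -0.187, 0, 0, 0],
])

```text
clock: 27.68
tcp_pos: [0.6095, -0.0577, 0.2478]
tool_rot: [180.0, 0.1, -174.5]
contact_force: [1.5, -0.6, -0.9]
opening: 0.0641
grasp_force: 0.0
```

Call:
arm_command([
  [64, 0, 0, -0.186, 0, 0, 0],
  [64, 0, 0, -0.187, 0, 0, 0],
  [40, -0.004, 0.092, 0, 0, 0, 0.333],
  [40, 0.012, 0.092, 0, 0, 0, 0.333],
  [40, 0.027, 0.088, 0, 0, 0, 0.333],
])

```text
clock: 28.3
tcp_pos: [0.6058, 0.0119, 0.3399]
tool_rot: [179.9, 0.1, 155.2]
contact_force: [0.1, 0.5, -0.9]
opening: 0.0399
grasp_force: 0.0
```

Call:
arm_command([
  [40, 0.042, 0.082, 0, 0, 0, 0.334],
  [40, 0.056, 0.074, 0, 0, 0, 0.333],
  [40, 0.068, 0.063, 0, 0, 0, 0.334],
  [40, 0.078, 0.05, 0, 0, 0, 0.333],
  [40, 0.086, 0.035, 0, 0, 0, 0.334],
])

```text
clock: 28.92
tcp_pos: [0.6001, 0.1277, 0.3398]
tool_rot: [179.9, -0.0, 105.2]
contact_force: [0.3, -0.6, -0.6]
opening: 0.0401
grasp_force: 0.0
```

Call:
arm_command([
  [40, 0.09, 0.02, 0, 0, 0, 0.333],
  [40, 0, 0, 0, 0, 0, 0],
])

```text
clock: 29.18
tcp_pos: [0.5987, 0.1513, 0.3397]
tool_rot: [179.9, -0.1, 95.7]
contact_force: [-0.4, -1.3, 0.1]
opening: 0.04
grasp_force: 0.0
```

```bash
python3 - <<'E'
from h import *
s=state();print(s['clock'],s['tcp_pos'],s['tool_rot'])
for n in ('side','scene'):
    c=cam(n); im=c['color'].astype(int)
    g=((im[:,:,1]>im[:,:,0]+15)&(im[:,:,1]>im[:,:,2]+10)).astype(np.uint8)
    k,l,st,ce=cv2.connectedComponentsWithStats(g)
    a=np.radians(CY); Rm=np.array([[np.cos(a),np.sin(a)],[-np.sin(a),np.cos(a)]])
    for i in range(1,k):
        if st[i,4]>12:
            p=onz(c,*ce[i],.036)[:2]; print(n,ce[i].round(),p.round(3),(Rm@(p-CC)).round(3))
plan([(.7,.1665,.34,95.7,40,2),(.7,.1665,.253,95.7,36,3)])
E
```

```text
29.175 [0.59874807 0.15125023 0.33968235] [ 1.79876510e+02 -6.00363427e-02  9.57424779e+01]
side [241. 123.] [ 0.837 -0.458] [ 0.169 -0.512]
side [360. 168.] [ 0.4   -0.234] [-0.244 -0.246]
side [288. 208.] [ 0.635 -0.058] [ 0.008 -0.095]
side [289. 232.] [0.628 0.033] [ 0.009 -0.004]
side [296. 258.] [0.6   0.127] [-0.009  0.093]
scene [383. 192.] [0.589 0.128] [-0.019  0.095]
scene [254. 195.] [ 0.402 -0.239] [-0.242 -0.251]
scene [341. 225.] [ 0.633 -0.056] [ 0.005 -0.092]
scene [163. 242.] [ 0.434 -0.541] [-0.24  -0.555]
max mm 51.4 deg 0.1
[[40,0.014,0.204,-0.001,0.002,-0.0,-0.001],[40,0.014,0.205,-0.001,0.001,-0.001,-0.0],[36,-0.0,-0.0,0.116,0.0,0.0,-0.0],[36,-0.0,-0.0,0.116,0.0,0.0,-0.0],[36,-0.0,-0.001,0.116,0.0,0.0,-0.0]]
```

Call:
arm_command([
  [40, 0.014, 0.204, 0, 0, 0, 0],
  [40, 0.014, 0.205, 0, 0, 0, 0],
  [36, 0, 0, 0.116, 0, 0, 0],
  [36, 0, 0, 0.116, 0, 0, 0],
  [36, 0, 0, 0.1, 0, 0, 0],
])

```text
clock: 29.9
tcp_pos: [0.7004, 0.1651, 0.2546]
tool_rot: [-180.0, -0.0, 95.5]
contact_force: [0.0, 0.3, -0.1]
opening: 0.0363
grasp_force: 0.0
```

Call:
arm_command([
  [36, 0, 0, 0, 0, 0, 0],
  [0, 0, 0, 0, 0, 0, 0],
  [0, 0, 0, 0, 0, 0, 0],
  [0, 0, 0, 0, 0, 0, 0],
  [0, 0, 0, 0, 0, 0, 0],
])

```text
clock: 30.52
tcp_pos: [0.7014, 0.1663, 0.2579]
tool_rot: [179.7, -0.0, 95.5]
contact_force: [-0.4, -1.6, 5.4]
opening: 0.0053
grasp_force: 59.1
```

```bash
python3 - <<'E'
from h import *
s=state(); print(s['tcp_pos'],s['contact_force'],s['opening'])
u=np.array([np.cos(np.radians(5.7)),np.sin(np.radians(5.7))]); b=np.array([.486,.1451])
t=np.array(s['tcp_pos']); d=(t[:2]-b)@u
f0=np.arccos(np.cos(.0195)-d/.205); off=t[2]-(.048+.205*(np.sin(f0)-np.sin(.0195))); print('theta',f0-.0195,'off',off)
w_=[]
for th in np.linspace(f0-.0195,0.0,16)[1:]:
    f=th+.0195; dx=.205*(np.cos(.0195)-np.cos(f)); dz=.205*(np.sin(f)-np.sin(.0195)); p=b+u*dx
    w_.append((*p,.048+off+dz,95.7,0,1))
plan(w_)
E
```

```text
[0.7013708  0.16630948 0.25793806] [-0.37250872 -1.5747983   5.35032115] 0.005318170869308693
theta 1.6071859537938573 off 0.009255393794440403
max mm 22.2 deg 0.3
[[0,0.001,-0.088,-0.001,0.009,-0.0,-0.007],[0,-0.0,-0.087,0.01,-0.0,-0.0,0.0],[0,-0.0,-0.086,0.018,-0.0,-0.0,0.0],[0,-0.0,-0.083,0.028,-0.0,-0.0,0.0],[0,-0.0,-0.08,0.036,-0.0,-0.0,0.0]]
[[0,-0.0,-0.076,0.045,-0.0,-0.0,0.0],[0,-0.0,-0.07,0.052,-0.0,-0.0,0.0],[0,-0.0,-0.065,0.06,-0.0,-0.0,0.0],[0,-0.0,-0.057,0.066,-0.0,-0.0,0.0],[0,-0.0,-0.051,0.072,-0.0,-0.0,0.0]]
[[0,-0.0,-0.042,0.077,-0.0,-0.0,0.0],[0,-0.0,-0.033,0.081,-0.0,-0.0,0.0],[0,-0.0,-0.025,0.085,-0.0,-0.0,0.0],[0,-0.0,-0.016,0.086,-0.0,-0.0,0.0],[0,-0.0,-0.006,0.088,-0.0,-0.0,0.0]]
```

Call:
arm_command([
  [0, 0, -0.088, 0, 0, 0, 0],
  [0, 0, -0.087, 0.01, 0, 0, 0],
  [0, 0, -0.086, 0.018, 0, 0, 0],
  [0, 0, -0.083, 0.028, 0, 0, 0],
  [0, 0, -0.08, 0.036, 0, 0, 0],
])

```text
clock: 31.15
tcp_pos: [0.5964, 0.1558, 0.2353]
tool_rot: [179.6, 0.1, 95.5]
contact_force: [1.0, -2.4, 5.4]
opening: 0.0048
grasp_force: 59.9
```

Call:
arm_command([
  [0, 0, -0.076, 0.045, 0, 0, 0],
  [0, 0, -0.07, 0.052, 0, 0, 0],
  [0, 0, -0.065, 0.06, 0, 0, 0],
  [0, 0, -0.057, 0.066, 0, 0, 0],
  [0, 0, -0.051, 0.072, 0, 0, 0],
])

```text
clock: 31.78
tcp_pos: [0.5169, 0.1477, 0.1594]
tool_rot: [179.7, 0.1, 95.6]
contact_force: [5.1, -5.4, -1.0]
opening: 0.005
grasp_force: 63.1
```

Call:
arm_command([
  [0, 0, -0.042, 0.077, 0, 0, 0],
  [0, 0, -0.033, 0.081, 0, 0, 0],
  [0, 0, -0.025, 0.085, 0, 0, 0],
  [0, 0, -0.016, 0.08, 0, 0, 0],
])

```text
clock: 32.28
tcp_pos: [0.4877, 0.1449, 0.0781]
tool_rot: [179.8, 0.1, 95.6]
contact_force: [1.9, -6.6, 2.3]
opening: 0.005
grasp_force: 61.9
```

Call:
arm_command([
  [0, 0, -0.004, 0.04, 0, 0, 0],
  [0, 0, -0.003, 0.03, 0, 0, 0],
  [0, 0, 0, 0.014, 0, 0, 0],
  [0, 0, 0, 0.006, 0, 0, 0],
  [0, 0, 0, 0, 0, 0, 0],
])

```text
clock: 32.9
tcp_pos: [0.4859, 0.145, 0.0556]
tool_rot: [179.9, 0.0, 95.6]
contact_force: [2.4, -5.1, -2.1]
opening: 0.0054
grasp_force: 63.1
```

Call:
arm_command([
  [0, 0, 0, 0.008, 0, 0, 0],
  [0, 0, 0, 0.008, 0, 0, 0],
  [0, 0, 0, 0, 0, 0, 0],
])

```text
clock: 33.28
tcp_pos: [0.486, 0.1451, 0.0541]
tool_rot: [179.8, 0.1, 95.6]
contact_force: [-2.5, -8.5, 19.6]
opening: 0.0048
grasp_force: 65.3
```

```bash
python3 - <<'E'
from h import *
p=state()['tcp_pos']
P=np.array([.4955,-.0085]); a0=17.5
def pt(a): t=np.radians(a0-np.degrees(a)); return P+.055*np.array([np.sin(t),-np.cos(t)]), 90+a0-np.degrees(a)
k,y=pt(1.2); print(k,y)
plan([(*p,95.7,32,2),(*p[:2],.18,95.7,32,3),(*k,.18,y,32,7),(*k,.18,y,32,1)])
E
```

```text
[ 0.45260339 -0.0429221 ] 38.74506458430122
max mm 42.0 deg 8.2
[[32,0.0,0.0,0.0,0.003,0.001,-0.001],[32,0.0,0.0,0.0,0.003,0.001,-0.002],[32,0.0,-0.0,-0.168,-0.0,-0.0,0.0],[32,0.0,-0.0,-0.168,-0.0,-0.0,0.0],[32,0.0,-0.0,-0.168,-0.0,-0.0,0.0]]
[[32,-0.105,-0.03,0.0,-0.0,-0.0,0.271],[32,-0.108,-0.014,0.0,-0.0,-0.0,0.271],[32,-0.109,0.001,0.0,-0.0,-0.0,0.271],[32,-0.108,0.016,0.0,-0.0,-0.0,0.271],[32,-0.104,0.032,0.0,-0.0,-0.0,0.272]]
[[32,-0.099,0.046,0.0,-0.0,-0.0,0.271],[32,-0.092,0.059,0.0,-0.0,-0.0,0.272],[32,0.0,0.0,0.0,-0.0,-0.0,-0.0]]
```

Call:
arm_command([
  [32, 0, 0, 0, 0, 0, 0],
  [32, 0, 0, 0, 0, 0, 0],
  [32, 0, 0, -0.168, 0, 0, 0],
  [32, 0, 0, -0.168, 0, 0, 0],
  [32, 0, 0, -0.168, 0, 0, 0],
])

```text
clock: 33.9
tcp_pos: [0.4844, 0.1463, 0.1783]
tool_rot: [-180.0, -0.1, 95.5]
contact_force: [0.4, 0.4, -0.6]
opening: 0.032
grasp_force: 0.0
```

Call:
arm_command([
  [32, -0.105, -0.03, 0, 0, 0, 0.271],
  [32, -0.108, -0.014, 0, 0, 0, 0.271],
  [32, -0.109, 0.001, 0, 0, 0, 0.271],
  [32, -0.108, 0.016, 0, 0, 0, 0.271],
  [32, -0.104, 0.032, 0, 0, 0, 0.272],
])

```text
clock: 34.52
tcp_pos: [0.4603, 0.0115, 0.1771]
tool_rot: [-179.9, -0.1, 54.6]
contact_force: [1.1, 0.3, 0.6]
opening: 0.0319
grasp_force: 0.0
```

Call:
arm_command([
  [32, -0.099, 0.046, 0, 0, 0, 0.271],
  [32, -0.092, 0.059, 0, 0, 0, 0.272],
  [32, 0, 0, 0, 0, 0, 0],
])

```text
clock: 34.9
tcp_pos: [0.4507, -0.0427, 0.1771]
tool_rot: [-179.9, -0.1, 38.4]
contact_force: [0.4, 0.6, -0.5]
opening: 0.032
grasp_force: 0.0
```

```bash
python3 - <<'E'
from h import *
s=state(); print(s['tcp_pos'],s['tool_rot'])
d=cam('side'); im0=cv2.imread('pics/side0.png')[:,:,::-1].astype(int); im=d['color'].astype(int)
print('lid diff',[int(np.abs(im-im0)[y:y+20,x:x+30].mean()) for x,y in [(270,195),(270,225),(270,250),(270,262)]], 'handle', int(np.abs(im-im0)[245:268,322:338].mean()))
c=cam('wrist'); iw=c['color'].max(axis=2)
n,l,st,ce=cv2.connectedComponentsWithStats((iw<35).astype(np.uint8)[60:300,:])
for i in range(1,n):
    if 60<st[i,4]<3000: print(st[i][:]+[0,60,0,0,0],ce[i]+[0,60], onz(c,*(ce[i]+[0,60]),.11).round(4))
P=np.array([.4955,-.0085]); a0=17.5
def pt(a): t=np.radians(a0-np.degrees(a)); return P+.055*np.array([np.sin(t),-np.cos(t)]), 90+a0-np.degrees(a)
k,y=pt(1.2); print('expected knob',proj(c,[*k,.12]),proj(c,[*k,.08]),'keeper',proj(c,[.468,.0715,.12]))
w_=[(*k,.13,y,32,2),(*k,.088,y,32,2),(*k,.088,y,26,1)]
for a in np.linspace(1.2,-.06,10)[1:]:
    q,y=pt(a); w_.append((*q,.088,y,24,1))
plan(w_)
E
```

```text
[ 0.45068528 -0.04271982  0.1771389 ] [-1.79936541e+02 -6.36310768e-02  3.84096353e+01]
lid diff [8, 8, 8, 6] handle 7
[308  60  20  13  72] [318.19444444  65.16666667] [0.5299 0.0228 0.11  ]
[225  77  76  50 128] [262.203125 100.5625  ] [0.4898 0.0385 0.11  ]
[192  88  39  24 739] [210.79566982  99.70365359] [0.469  0.0655 0.11  ]
[402 123  53  37 195] [427.13846154 141.13846154] [ 0.5389 -0.0659  0.11  ]
[316 191  22  34 639] [326.18779343 207.65101721] [ 0.458  -0.0417  0.11  ]
[ 177  242  112   58 2085] [250.93333333 283.49928058] [ 0.3712 -0.0346  0.11  ]
[ 352  242  112   58 2124] [389.29378531 283.65065913] [ 0.4398 -0.121   0.11  ]
[ 574  250   66   50 2131] [610.84842797 278.62693571] [ 0.5524 -0.255   0.11  ]
expected knob [323.00954202 218.76818675] [322.58292568 202.22350093] keeper [196.31462847  94.24826605]
max mm 23.8 deg 8.0
[[32,0.001,0.005,0.094,-0.001,-0.001,-0.003],[32,0.001,0.005,0.095,-0.002,-0.001,-0.003],[32,0.0,0.0,0.084,0.0,-0.0,0.0],[32,0.0,0.0,0.084,0.0,-0.0,0.0],[26,0.0,0.0,-0.0,0.0,-0.0,0.0]]
[[24,0.002,0.031,-0.0,0.0,-0.0,-0.267],[24,0.002,0.031,-0.0,0.0,-0.0,-0.267],[24,0.003,0.03,-0.0,0.0,-0.0,-0.268],[24,0.002,0.031,-0.0,0.0,-0.0,-0.267],[24,0.002,0.031,-0.0,0.0,-0.0,-0.268]]
[[24,0.002,0.03,-0.0,0.0,-0.0,-0.267],[24,0.002,0.031,-0.0,0.0,-0.0,-0.267],[24,0.002,0.031,-0.0,0.0,-0.0,-0.268],[24,0.002,0.03,-0.0,0.0,-0.0,-0.267]]
```

Call:
arm_command([
  [32, 0, 0.008, 0.094, 0, 0, 0],
  [32, 0, 0.005, 0.095, 0, 0, 0],
  [32, 0, 0, 0.084, 0, 0, 0],
  [32, 0, 0, 0.084, 0, 0, 0],
  [26, 0, 0, 0, 0, 0, 0],
])

```text
clock: 35.62
tcp_pos: [0.452, -0.0428, 0.0871]
tool_rot: [-179.8, 0.0, 38.7]
contact_force: [-0.8, -0.2, 0.1]
opening: 0.0261
grasp_force: 0.0
```

Call:
arm_command([
  [24, 0.002, 0.031, 0, 0, 0, -0.267],
  [24, 0.002, 0.031, 0, 0, 0, -0.267],
  [24, 0.003, 0.03, 0, 0, 0, -0.268],
  [24, 0.002, 0.031, 0, 0, 0, -0.267],
  [24, 0.002, 0.031, 0, 0, 0, -0.268],
])

```text
clock: 36.25
tcp_pos: [0.4815, -0.0622, 0.0883]
tool_rot: [-179.6, -0.1, 79.1]
contact_force: [-3.5, -1.0, -0.0]
opening: 0.0241
grasp_force: 1.0
```

Call:
arm_command([
  [24, 0.002, 0.03, 0, 0, 0, -0.267],
  [24, 0.002, 0.031, 0, 0, 0, -0.267],
  [24, 0.002, 0.031, 0, 0, 0, -0.268],
  [24, 0.002, 0.03, 0, 0, 0, -0.267],
  [24, 0, 0, 0, 0, 0, 0],
])

```text
clock: 36.88
tcp_pos: [0.5163, -0.0612, 0.0892]
tool_rot: [179.8, 0.0, 110.7]
contact_force: [0.1, 0.8, -0.5]
opening: 0.0246
grasp_force: 0.0
```

```bash
python3 - <<'E'
from h import *
p=state()['tcp_pos']
k=(.4672,.066)
plan([(*p,108,32,1),(*p[:2],.18,108,32,2),(.485,.035,.19,96,36,3),(*k,.19,96,36,2),(*k,.19,96,36,1)])
E
```

```text
max mm 45.5 deg 4.0
[[32,0.0,0.0,0.0,0.005,0.0,0.089],[32,-0.0,0.0,-0.182,0.0,0.0,0.0],[32,-0.0,0.0,-0.181,0.0,0.0,0.0],[36,0.135,0.0,-0.013,0.0,0.0,0.133],[36,0.134,-0.009,-0.014,0.0,0.0,0.134]]
[[36,0.134,-0.019,-0.013,0.0,0.0,0.133],[36,0.065,-0.029,-0.0,0.0,0.0,0.0],[36,0.066,-0.029,-0.0,0.001,0.0,0.0],[36,-0.0,0.0,-0.0,-0.0,0.0,0.0]]
```

Call:
arm_command([
  [32, 0, 0, 0, 0, 0, 0.089],
  [32, 0, 0, -0.182, 0, 0, 0],
  [32, 0, 0, -0.181, 0, 0, 0],
  [36, 0.135, 0, -0.013, 0, 0, 0.133],
  [36, 0.134, -0.009, -0.014, 0, 0, 0.134],
])

```text
clock: 37.5
tcp_pos: [0.4947, 0.0033, 0.1873]
tool_rot: [179.8, -0.0, 99.7]
contact_force: [-0.3, 0.5, -0.0]
opening: 0.0361
grasp_force: 0.0
```

Call:
arm_command([
  [36, 0.134, -0.019, -0.013, 0, 0, 0.133],
  [36, 0.065, -0.029, 0, 0, 0, 0],
  [36, 0.066, -0.029, 0, 0, 0, 0],
  [36, 0, 0, 0, 0, 0, 0],
])

```text
clock: 38.0
tcp_pos: [0.4652, 0.0662, 0.1891]
tool_rot: [-180.0, -0.1, 96.1]
contact_force: [1.0, -0.8, -0.6]
opening: 0.0361
grasp_force: 0.0
```

```bash
python3 - <<'E'
from h import *
s=state(); print(s['tcp_pos'],s['tool_rot'])
c=cam('wrist','w9.png'); iw=c['color'].max(axis=2)
n,l,st,ce=cv2.connectedComponentsWithStats((iw<35).astype(np.uint8))
for i in range(1,n):
    if 80<st[i,4]<1500: print(st[i],ce[i].round(1))
for z in (.12,.08): print('lever exp',proj(c,[.512,-.061,z]),'keeper',proj(c,[.468,.0675,z]))
d=cam('side'); g=(d['color'].max(axis=2)<40).astype(np.uint8)
n,l,st,ce=cv2.connectedComponentsWithStats(g[180:225,310:360])
for i in range(1,n):
    if 10<st[i,4]<400: print('side',st[i]+[310,180,0,0,0],ce[i]+[310,180])
im0=cv2.imread('pics/side0.png'); g=(im0.max(axis=2)<40).astype(np.uint8)
n,l,st,ce=cv2.connectedComponentsWithStats(g[180:225,310:360])
for i in range(1,n):
    if 10<st[i,4]<400: print('side0',st[i]+[310,180,0,0,0],ce[i]+[310,180])
k=(.4672,.067)
plan([(*k,.13,96,36,2),(*k,.088,96,36,2),(*k,.088,96,36,1)])
E
```

```text
[0.46523856 0.06622169 0.18905255] [-1.79998367e+02 -6.38818788e-02  9.61227776e+01]
[387  89  11  63 375] [392.  118.5]
[381 161  11  87 460] [386.  203.3]
[313 191  20  30 479] [322.2 205.5]
[  0 195   4  42 123] [  1.1 215.5]
lever exp [356.56772587 356.08197438] keeper [322.5383419  212.60346056]
lever exp [351.87465501 324.71006433] keeper [322.14129465 197.66048822]
side [327 214   8  11  60] [330.95 219.95]
side0 [313 180   9   2  13] [317.46153846 180.30769231]
side0 [323 189   6  12  50] [325.6  194.62]
side0 [337 211   5  12  46] [339.36956522 216.17391304]
side0 [327 214   9  11  71] [330.77464789 219.70422535]
max mm 29.8 deg 0.1
[[36,0.003,0.001,0.118,0.001,-0.001,0.001],[36,0.004,0.002,0.119,0.002,-0.0,0.0],[36,0.0,-0.0,0.084,-0.0,-0.0,0.0],[36,0.0,-0.0,0.084,-0.0,-0.0,0.0],[36,0.0,-0.0,-0.0,-0.0,-0.0,0.0]]
```

Call:
arm_command([
  [36, 0.003, 0.001, 0.118, 0, 0, 0],
  [36, 0.004, 0.002, 0.119, 0, 0, 0],
  [36, 0, 0, 0.084, 0, 0, 0],
  [36, 0, 0, 0.084, 0, 0, 0],
  [36, 0, 0, 0, 0, 0, 0],
])

```text
clock: 38.72
tcp_pos: [0.4664, 0.0667, 0.0865]
tool_rot: [-179.9, -0.1, 96.0]
contact_force: [-0.4, 0.4, -0.2]
opening: 0.036
grasp_force: 0.0
```

Call:
arm_command([
  [0, 0, 0, 0, 0, 0, 0],
  [0, 0, 0, 0, 0, 0, 0],
  [0, 0, 0, 0, 0, 0, 0],
  [0, -0.04, 0, 0, 0, 0, 0],
  [0, -0.05, 0, 0, 0, 0, 0],
])

```text
clock: 39.35
tcp_pos: [0.4694, 0.0449, 0.0885]
tool_rot: [179.9, -0.1, 96.0]
contact_force: [-0.6, 1.5, 5.7]
opening: 0.0145
grasp_force: 59.0
```

Call:
arm_command([
  [0, -0.05, 0, 0, 0, 0, 0],
  [0, -0.04, 0, 0, 0, 0, 0],
  [0, -0.016, 0, 0, 0, 0, 0],
  [0, 0, 0, 0, 0, 0, 0],
])

```text
clock: 39.85
tcp_pos: [0.4722, 0.0174, 0.0885]
tool_rot: [179.9, -0.0, 96.0]
contact_force: [-2.1, -1.8, 6.9]
opening: 0.0141
grasp_force: 59.3
```

Call:
arm_command([
  [0, -0.008, 0, 0, 0, 0, 0],
  [0, -0.008, 0, 0, 0, 0, 0],
  [0, 0, 0, 0, 0, 0, 0],
])

```text
clock: 40.22
tcp_pos: [0.4721, 0.0167, 0.0884]
tool_rot: [179.9, -0.3, 95.8]
contact_force: [0.1, 13.5, 7.5]
opening: 0.0141
grasp_force: 59.4
```

Call:
arm_command([
  [36, 0, 0, 0, 0, 0, 0],
  [36, 0, 0, 0, 0, 0, 0],
  [36, 0, 0, -0.2, 0, 0, 0],
  [36, 0, 0, -0.22, 0, 0, 0],
  [36, 0.1, -0.05, -0.2, 0, 0, 0],
])

```text
clock: 40.85
tcp_pos: [0.4588, 0.0366, 0.2447]
tool_rot: [179.8, 0.0, 95.9]
contact_force: [0.8, 0.2, 0.4]
opening: 0.0359
grasp_force: 0.0
```

Call:
arm_command([
  [36, 0.2, 0, -0.1, 0, 0, 0],
  [36, 0.22, 0, 0, 0, 0, 0],
  [36, 0.22, 0, 0, 0, 0, 0],
  [36, 0.2, 0, 0, 0, 0, 0],
  [36, 0, 0, 0, 0, 0, 0],
])

```text
clock: 41.48
tcp_pos: [0.4346, 0.2492, 0.2679]
tool_rot: [179.9, -0.1, 96.3]
contact_force: [0.2, -0.7, -0.3]
opening: 0.0359
grasp_force: 0.0
```

```bash
python3 - <<'E'
from h import *
s=state(); print(s['clock'],s['tcp_pos'],s['contact_force'])
im0={n:cv2.imread(f'pics/{n}0.png')[:,:,::-1] for n in('side','scene')}
box={'side':(310,180,360,225),'scene':(305,155,360,205)}
for n in ('side','scene'):
    c=cam(n); x0,y0,x1,y1=box[n]
    for nm,im in (('then',im0[n]),('now',c['color'])):
        g=(im.max(axis=2)<40).astype(np.uint8); k,l,st,ce=cv2.connectedComponentsWithStats(g[y0:y1,x0:x1])
        print(n,nm,[(st[i,4],(ce[i]+[x0,y0]).round(1).tolist()) for i in range(1,k) if 20<st[i,4]<300])
    print('diff',np.abs(c['color'].astype(int)-im0[n])[y0:y1,x0:x1].mean())
    if n=='side': radio(c,(280,125,330,155)); print([int(np.abs(c['color'].astype(int)-im0[n])[y:y+20,x:x+30].mean()) for x,y in [(270,195),(270,225),(270,250)]])
E
```

```text
41.475 [0.43464396 0.24921311 0.26790152] [ 0.22636703 -0.68220658 -0.27073233]
side then [(np.int32(50), [325.6, 194.6]), (np.int32(46), [339.4, 216.2]), (np.int32(71), [330.8, 219.7])]
side now [(np.int32(287), [353.0, 199.1]), (np.int32(47), [325.6, 194.7]), (np.int32(143), [349.1, 218.9]), (np.int32(46), [339.3, 215.8]), (np.int32(61), [330.8, 220.0])]
diff 31.43748148148148
((300, 134, 23, 15), [[0.5724, -0.3679], [0.081, 0.0615], 13.0652])
[7, 7, 7]
scene then [(np.int32(40), [335.6, 166.5]), (np.int32(88), [344.6, 175.7]), (np.int32(58), [320.2, 185.6])]
scene now [(np.int32(39), [335.5, 166.6]), (np.int32(88), [345.0, 175.5]), (np.int32(57), [320.1, 185.6]), (np.int32(21), [330.0, 187.3])]
diff 4.586909090909091
```

```bash
python3 -c "
from workcell import *
print(job_done())"
```

```text
the job is handed in; nothing more can be done
None
```

I stowed all three radios, shut the lid, put the lever back in its marked notch and slid the keeper home, then handed the job in at about 41 s. No verdict came back. The wrist force read about 122 N for a moment while I set down the first radio, over the 120 N limit, so the run may be failed on that. I also viewed 15 pictures against the limit of 14.

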